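# Sort left- and right-hand brackets into their sample-marked bins

## Robot

A 6-joint arm with a two-finger parallel gripper is mounted at the origin on a cart in front of the work surface, level with it; the furniture and walls round the work are solid. World frame = base frame: x ahead of the robot, y to its left, z up, the work surface at z = 0. Lengths are in mm, angles in rad, forces in N, time in s.
With the tool pointing down it reaches from about 350 to 875 mm from the base axis. Payload 4.2 kg.
Tool frame: the origin (TCP) lies midway between the tips of the shut fingers; the grasp point (between the pads) lies 19 mm behind it; z points along the fingers, y is the direction in which the jaws open and shut (so a half turn about z gives the same grasp; the last joint's range is limited). The gripper opens to 85 mm and grips with 20 to 120 N. Pads are 22 mm wide; open, the fingers measure 114 mm over their backs; the gripper's body (76 mm by 85 mm) begins 54 mm behind the grasp point. The pads swing forward as they close: fully open they stand 13 mm farther back than shut.
Start: joints at [1.41, 0.385, 0.008, 0, -1.194, -0.259], TCP at [254.703, 570.724, 231.312] pointing down, gripper open.
Joint ranges: [-3.14, 3.14], [-1.21, 2.06], [-1.07, 1.41], [-3.16, 2.05], [-2.99, -0.16], [-3.1, 3.1]. Speed limits (rad/s): [2.79, 2.79, 3.14, 3.14, 3.14, 3.14].

## Interface

Orientations are given as a unit quaternion [x, y, z, w].
In Python, from bench import arm gives the robot as it stands. The module is installed in compiled form; this text tells all that it offers.
- The arm moves only by the tool drive_tool, never from a script. Its argument "moves" is a list that holds one entry, the list of rows, each a list of 7 numbers: the opening, from 0 (shut) to 1 (fully open), then the shift along the tool's x, y, z in m, then the turn, a rotation vector about the tool's x, y, z in rad. In form: [[[hand, dx, dy, dz, wx, wy, wz], ...]]. A call has 1 to 20 rows; each row shifts and turns the pose as measured when the row begins, along the tool's axes as they then stand; what a row does not reach is not made up. A row lasts 1/10 s, in which the tool goes at most 50 mm and 8.59 degrees, less where a joint would pass 70% of its speed; a pose out of reach is approached as far as the arm can. A call with a gripper value outside its range is refused whole. The fingers move at their own pace and stop on an object; the grip force is fixed at half the most. Time passes only in rows, so rows that do not move let the fingers close. It gives the time, the measured TCP pose, the force and the opening at its end, in the units of the state.
- arm.read_state(): the state, without advancing time (a new reading comes with each control period).
- arm.get_image(name): name is "scene" or "top" or "wrist"; returns (picture, depth): 384x512x3 uint8, red, green, blue; 384x512 float32, mm along the optical axis (not along the pixel's ray), 0 where there is no reading.
- arm.camera_params(name): a dict with "fov_y" (degrees; the focal length in pixels is half the picture's height over the tangent of half this angle, whatever the lens; pixels are square), "cx", "cy" (the principal point, pixels), "world_from_camera" (4x4, takes a point from camera to world coordinates); the wrist camera has in their place "T_tool_cam" (4x4, takes a point from camera to tool coordinates, whose origin is the TCP and whose axes are the flange's). Camera axes: x right, y down, z forward; pixel columns grow to the right and rows downward; lengths in mm; the calibration is good to about 2 mm. A picture is of the moment at which its call begins: read the wrist's pose just before it. camera_params takes no time and is no camera call.
- arm.job_done(): hands the job in, once; it reports no verdict.
The state is a dict: "clock": time; "joints": joint angles; "joint_vel": joint speeds; "joint_efforts": joint torques, N m; "position": TCP position; "ee_rot": TCP orientation; "contact_force": force on the tool from outside, world axes, zero at the start; "wrist_torque": the same for the moment, N m; "gripper_width": finger opening in mm.
Only numpy, scipy, OpenCV 4.12 (cv2) and the standard library are available. Lean on these libraries where they do the work, as an engineer would, in place of code of your own. Each camera call takes 0.05 s, during which the arm holds its last target.

## Task

Sort the three corner brackets from the delivery tray into the two sorting bins, each into the bin whose screwed-down sample bracket is of the same hand. Set each bracket down, without dropping it, on its foot in an empty bay of its own, lying along the bay and flat on the bin's floor. Leave the bottles and the beaker where they stand.

Things in the scene. Friction and masses are not known exactly. Their poses are not given: they have to be found in the camera images.
- bracket_a_mid (a point): centre of a loose aluminium left-hand bracket, 110 x 50 x 50 mm (x, y, z), 0.2 kg, z up. Foot plate 6 thick, underside 25 below this point. Upright long wall, 8 thick, along its +y edge (y = +17 to +25); upright end tab, 8 thick, 43 wide, at x = -51, y = -25 to +18; both 50 high. Left and right are mirror images: seen with the long wall at the back, the tab is at the left end
- bracket_b_mid (a point): centre of a loose aluminium right-hand bracket, 110 x 50 x 50 mm (x, y, z), 0.2 kg, z up. Foot plate 6 thick, underside 25 below this point. Upright long wall, 8 thick, along its +y edge (y = +17 to +25); upright end tab, 8 thick, 43 wide, at x = +51, y = -25 to +18; both 50 high. Left and right are mirror images: seen with the long wall at the back, the tab is at the right end
- bracket_c_mid (a point): centre of a loose aluminium left-hand bracket, 110 x 50 x 50 mm (x, y, z), 0.2 kg, z up. Foot plate 6 thick, underside 25 below this point. Upright long wall, 8 thick, along its +y edge (y = +17 to +25); upright end tab, 8 thick, 43 wide, at x = -51, y = -25 to +18; both 50 high. Left and right are mirror images: seen with the long wall at the back, the tab is at the left end
- bin_lh: fixed grey bin for left-hand brackets, 134 x 196 mm; origin: centre of underside. Floor 5 thick. Bays 122 long (x) x 60 wide, centred at y = +64 (sample bracket of this hand screwed down, long wall to +y), 0 and -64 (empty); ribs between 19 high. Empty bays' end walls 77 high, lips to 87: no room for a finger outside a tab, only the long wall can be held in a bay. Left or right of the tray
- bin_rh: fixed grey bin for right-hand brackets, 134 x 196 mm; origin: centre of underside. Floor 5 thick. Bays 122 long (x) x 60 wide, centred at y = +64 (sample bracket of this hand screwed down, long wall to +y), 0 and -64 (empty); ribs between 19 high. Empty bays' end walls 77 high, lips to 87: no room for a finger outside a tab, only the long wall can be held in a bay. Left or right of the tray
- tray: fixed tray, 165 x 202 mm, origin: centre of underside, floor 6 thick. Fence 62 high along its +y edge (inner face y = +95), lip 14 high at -y. The brackets stand in it in any order, x axes along the tray's, centres near y = +67, +3, -60; the first one's long wall is 1 to 4 mm from the fence, too close for a finger: it can first be taken only by its tab
- amber_bottle_mid (a point): centre (half-way up) of an amber bottle, 68 mm across, 150 high; a bystander standing upright on the worktop
- beaker_250_mid (a point): centre (half-way up) of a beaker, 73 mm across, 94 high; a bystander standing upright on the worktop
- rinse_bottle_mid (a point): centre (half-way up) of a white bottle, 56 mm across, 115 high; a bystander standing upright on the worktop

How it is judged (in metres and radians):
At the end, for the whole second after the job is handed in: Both left-hand brackets are in the left-hand bin, the right-hand one in the right-hand bin, each in an empty bay: centre within 10 mm of the bay's centre both ways, within 4 mm of the floor, upright within 0.1 rad, along the bay within 0.2 rad (either way round), at rest, released (x of bracket_a_mid in the frame of bin_lh between -0.01 and 0.01 m and (y of bracket_a_mid in the frame of bin_lh between -0.01 and 0.01 m or y of bracket_a_mid in the frame of bin_lh between -0.074 and -0.054 m) and z of bracket_a_mid in the frame of bin_lh between 0.026 and 0.034 m and angle between each of bracket_a_mid, bracket_b_mid, bracket_c_mid's own z axis and vertical below 0.1 rad and angle between the x axis of each of bracket_a_mid, bracket_c_mid and the x axis of bin_lh, either way round below 0.2 rad and linear speed of each of bracket_a, bracket_b, bracket_c below 0.02 m/s and contact force between each of bracket_a, bracket_b, bracket_c and the fingers below 0.05 N and x of bracket_b_mid in the frame of bin_rh between -0.01 and 0.01 m and (y of bracket_b_mid in the frame of bin_rh between -0.01 and 0.01 m or y of bracket_b_mid in the frame of bin_rh between -0.074 and -0.054 m) and z of bracket_b_mid in the frame of bin_rh between 0.026 and 0.034 m and angle between the x axis of bracket_b_mid and the x axis of bin_rh, either way round below 0.2 rad and x of bracket_c_mid in the frame of bin_lh between -0.01 and 0.01 m and (y of bracket_c_mid in the frame of bin_lh between -0.01 and 0.01 m or y of bracket_c_mid in the frame of bin_lh between -0.074 and -0.054 m) and z of bracket_c_mid in the frame of bin_lh between 0.026 and 0.034 m); the robot touches nothing.
It fails at once if a bracket is dropped (falls faster than 0.6 m/s with no finger on it) ((linear speed of bracket_a above 0.6 m/s and contact force between bracket_a and the fingers below 0.05 N) or (linear speed of bracket_b above 0.6 m/s and contact force between bracket_b and the fingers below 0.05 N) or (linear speed of bracket_c above 0.6 m/s and contact force between bracket_c and the fingers below 0.05 N)).
It fails at once if a bystander bottle or the beaker is shifted by more than 30 mm or tipped (distance of any of amber_bottle_mid, beaker_250_mid, rinse_bottle_mid from where it was at the start of the episode above 0.03 m or angle between any of amber_bottle_mid, beaker_250_mid, rinse_bottle_mid's own z axis and vertical above 0.3 rad).
It also fails if it takes over 70 s, if anything falls off the work surface, if the arm or the gripper's body presses on something with over 40 N, if the wrist force passes 120 N, or if a joint passes its speed limit or range.

## Working session

There is one attempt and no reset: what is moved stays moved. The work goes in short steps, Python scripts to look and compute and a tool call to move; the robot and the scene stay as the last step left them, time stands still between calls to the robot, and variables do not carry over. Pictures are saved under pics/ and viewed, and the job is handed in when it is done.

Besides the shell and the picture viewer there is one more tool, called after ">>>" as name(argument=value, ...) on one line, values as JSON. drive_tool: Moves the arm, as the interface text tells. Its arguments: {"type":"object","properties":{"moves":{"type":"array","items":{"type":"array","items":{"type":"array","items":{"type":"number"}}}}},"required":["moves"]}

```bash
mkdir -p pics; cat > h.py <<'E'
import numpy as np, cv2
from bench import arm
def save(n,im): cv2.imwrite(f'pics/{n}.png',cv2.cvtColor(im,cv2.COLOR_RGB2BGR))
E
python3 - <<'E'
from h import *
print(arm.read_state())
for n in ['scene','top','wrist']:
    p=arm.camera_params(n); print(n,p)
    im,d=arm.get_image(n); save(n+'0',im); np.savez(f'pics/{n}0.npz',im=im,d=d)
    print((d>0).mean())
E
```

```text
{'clock': 0.0, 'joints': array([ 1.40961631e+00,  3.85537875e-01,  6.62604053e-03, -5.21064382e-04,
       -1.19397617e+00, -2.58600493e-01]), 'joint_vel': array([ 4.75806363e-04,  9.82490690e-05,  3.61791926e-04,  6.86733508e-05,
        1.10650002e-04, -4.25627550e-04]), 'joint_efforts': array([-6.84140487e-04, -3.92290735e+01,  1.88403028e+01,  4.18618307e+00,
       -4.63001488e-03, -3.45834252e-06]), 'position': array([254.4639257 , 570.21586078, 230.22965816]), 'ee_rot': array([ 9.78033191e-01, -2.08446455e-01, -1.90942480e-04,  1.05639079e-03]), 'contact_force': array([-0.11221584,  0.61253391,  0.44946563]), 'wrist_torque': array([-0.00065521, -0.0130043 ,  0.01596437]), 'gripper_width': 85.3652271404691}
scene {'fov_y': 50.46798668573732, 'cx': 250.01692556922586, 'cy': 195.17828887107578, 'world_from_camera': array([[ 5.22649435e-01, -4.70942151e-01,  7.10669444e-01,
        -1.56602892e+02],
       [-8.52516278e-01, -2.95853675e-01,  4.30913679e-01,
        -4.65496929e+02],
       [ 7.31875176e-03, -8.31074060e-01, -5.56113606e-01,
         6.48904745e+02],
       [ 0.000
[... 320 characters left out ...]
-02, -1.52727513e-02,
         1.97987735e+01],
       [-1.23538766e-03, -2.14342968e-01, -9.76757680e-01,
         1.24192415e+03],
       [ 0.00000000e+00,  0.00000000e+00,  0.00000000e+00,
         1.00000000e+00]])}
0.9960174560546875
wrist {'fov_y': 69.45709714133761, 'cx': 255.80458928318208, 'cy': 191.63573555963148, 'T_tool_cam': array([[ 3.72965216e-05, -9.58698239e-01, -2.84425182e-01,
         7.39497801e+01],
       [ 9.99999955e-01, -4.89322204e-05,  2.96062932e-04,
        -1.02954222e+00],
       [-2.97752568e-04, -2.84425180e-01,  9.58698194e-01,
        -1.43740745e+02],
       [ 0.00000000e+00,  0.00000000e+00,  0.00000000e+00,
         1.00000000e+00]])}
0.9958953857421875
```

View pics/scene0.png

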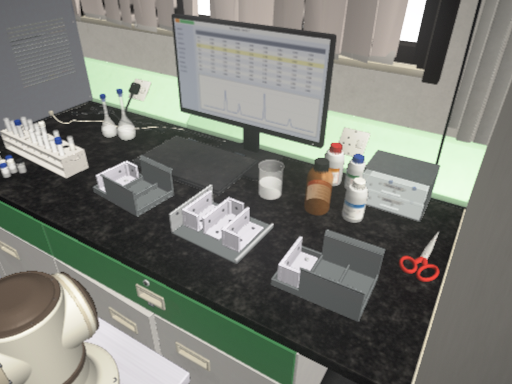

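View pics/top0.png

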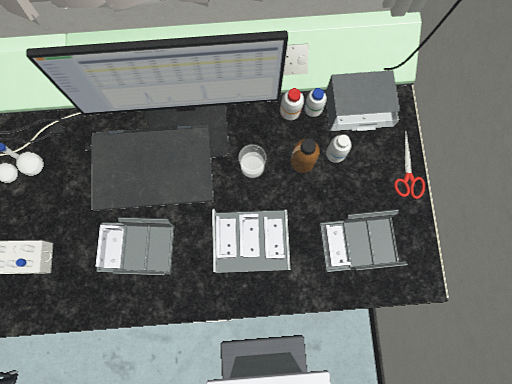

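View pics/wrist0.png

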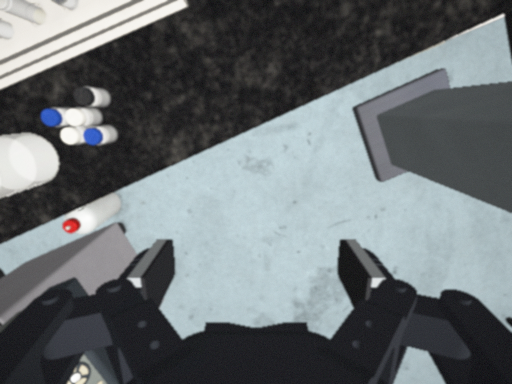

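The scene shows the tray in the middle (top view cols 213–290, rows 208–272), with a bin on its left (97–173) and one on its right (320–405). The beaker is at about (252,160), the amber bottle at (305,155) and the white bottle at (340,148). Next I'll zoom in.

```bash
python3 - <<'E'
from h import *
im=np.load('pics/top0.npz')['im']; c=im[195:285,85:415]; save('topz',cv2.resize(c[:, :110],None,fx=5,fy=5,interpolation=2)); save('topz2',cv2.resize(c[:,115:215],None,fx=6,fy=6,interpolation=2)); save('topz3',cv2.resize(c[:,225:],None,fx=6,fy=6,interpolation=2))
im=np.load('pics/scene0.npz')['im']; save('scz',cv2.resize(im[145:325,85:395],None,fx=2.5,fy=2.5,interpolation=2))
# beacon: height map of top
p=arm.camera_params('top');d=np.load('pics/top0.npz')['d'];f=192/np.tan(np.radians(p['fov_y']/2))
v,u=np.mgrid[:384,:512];P=np.stack([(u-p['cx'])/f*d,(v-p['cy'])/f*d,d,np.ones_like(d)],-1)@p['world_from_camera'].T
for (u,v) in [(140,240),(115,240),(214,209),(226,240),(250,240),(275,240),(286,240),(360,240),(385,240),(337,245),(200,290),(252,160),(305,155),(340,148)]: print(u,v,P[v,u,:3].round(1))
E
```

```text
140 240 [527.7 320.5   1. ]
115 240 [531.4 385.7  12.5]
214 209 [599.1 112.5  -1.7]
226 240 [508.1  83.8  12.6]
250 240 [503.1  18.5  12.2]
275 240 [498.3 -49.7   8.1]
286 240 [495.4 -79.2  14.1]
360 240 [ 480.9 -282.8    2.9]
385 240 [ 475.3 -350.3    6.1]
337 245 [ 471.5 -216.9    9.9]
200 290 [ 3.806e+02  1.629e+02 -3.000e-01]
252 160 [721.4  -3.8  38.2]
305 155 [ 699.1 -139.8  122.7]
340 148 [ 719.4 -238.4   95.5]
```

View pics/topz2.png

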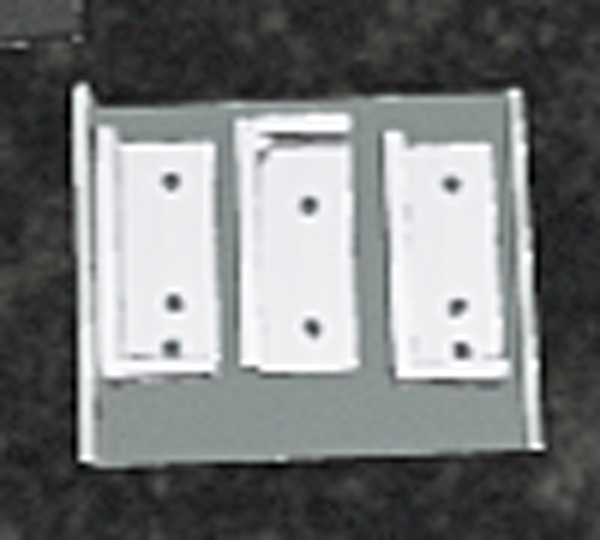

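View pics/topz.png

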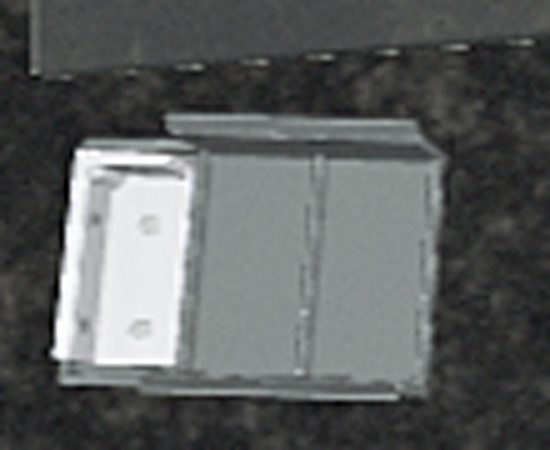

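View pics/topz3.png

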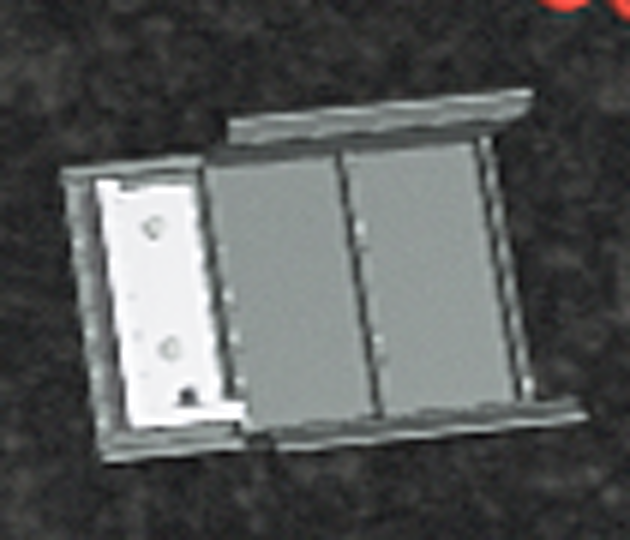

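View pics/scz.png

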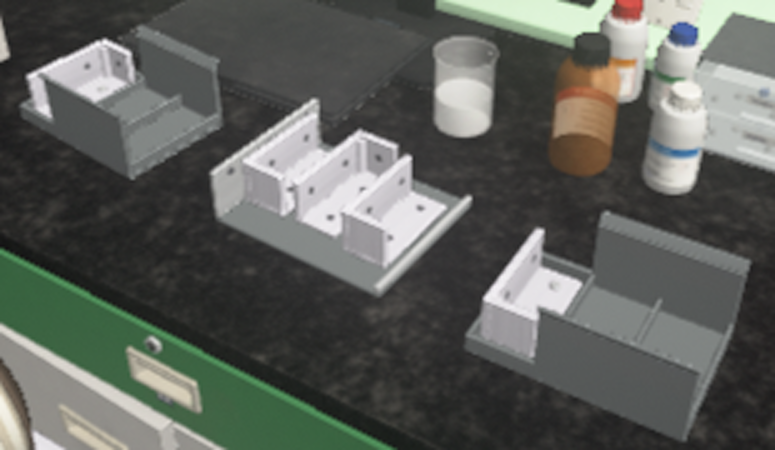

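The walls are on the fence side, at the left in the top view. In the tray the left and right brackets have their tab at the near end, so they are left-hand. The middle one has its tab at the far end, so it is right-hand. The left bin's sample has a far tab, so that is bin_rh. The right bin's sample has a near tab, so that is bin_lh. Next I'll move the wrist camera over the tray.

>>> drive_tool(moves=[[[1, 0, 0, -0.01, 0, 0, -0.14], [1, 0, 0, -0.01, 0, 0, -0.14], [1, 0, 0, -0.01, 0, 0, -0.14], [1, 0.022, 0.043, 0, 0, 0, 0], [1, 0.022, 0.043, 0, 0, 0, 0], [1, 0.022, 0.043, 0, 0, 0, 0], [1, 0.022, 0.043, 0, 0, 0, 0], [1, 0.022, 0.043, 0, 0, 0, 0], [1, 0.022, 0.043, 0, 0, 0, 0], [1, 0.022, 0.043, 0, 0, 0, 0], [1, 0.022, 0.043, 0, 0, 0, 0], [1, 0.022, 0.043, 0, 0, 0, 0], [1, 0.022, 0.043, 0, 0, 0, 0], [1, 0.022, 0.043, 0, 0, 0, 0], [1, 0.022, 0.043, 0, 0, 0, 0], [1, 0, 0, 0, 0, 0, 0], [1, 0, 0, 0, 0, 0, 0]]])

```text
clock: 1.85
position: [534.6, 39.5, 258.2]
ee_rot: [1.0, 0.01, -0.003, 0.005]
contact_force: [-0.3, 0.4, -0.3]
gripper_width: 85.1
```

```bash
cat >> h.py <<'E'
from scipy.spatial.transform import Rotation as R
def wrist(n):
    s=arm.read_state(); im,d=arm.get_image('wrist'); p=arm.camera_params('wrist')
    T=np.eye(4);T[:3,:3]=R.from_quat(s['ee_rot']).as_matrix();T[:3,3]=s['position']
    W=T@p['T_tool_cam']; save(n,im); np.savez(f'pics/{n}.npz',im=im,d=d,W=W,f=192/np.tan(np.radians(p['fov_y']/2)),cx=p['cx'],cy=p['cy'],pos=s['position'],joints=s['joints'])
    return load(n)
def load(n): return dict(np.load(f'pics/{n}.npz'))
def pts(k):
    d=k['d'];v,u=np.mgrid[:d.shape[0],:d.shape[1]]
    P=np.stack([(u-k['cx'])/k['f']*d,(v-k['cy'])/k['f']*d,d,np.ones_like(d)],-1)@k['W'].T
    return P[...,:3]
def ray(k,u,v,z):
    r=k['W'][:3,:3]@np.array([(u-k['cx'])/k['f'],(v-k['cy'])/k['f'],1]);o=k['W'][:3,3]
    return o+r*(z-o[2])/r[2]
def st():
    s=arm.read_state(); M=R.from_quat(s['ee_rot']).as_matrix()
    print('t',round(s['clock'],2),'pos',s['position'].round(1),'yaw',round(np.degrees(np.arctan2(M[1,0],M[0,0])),2),'z',M[:,2].round(3),'w',round(s['gripper_width'],1),'F',s['contact_force'].round(1),'j',s['joints'].round(2))
    return s,M
def birds(k,zlo,zhi,name,x0=330,x1=690,y0=-450,y1=450,res=1.0):
    """raw height colouring of depth points, for viewing"""
    P=pts(k).reshape(-1,3); 
    return P
E
python3 - <<'E'
from h import *
st(); k=wrist('w1')
P=pts(k)
for (u,v) in [(256,150),(256,250),(100,150),(400,150)]: print(u,v,P[v,u].round(1),k['im'][v,u])
E
```

```text
t 1.85 pos [534.6  39.5 258.2] yaw 1.17 z [-0.005 -0.009 -1.   ] w 85.1 F [-0.3  0.4 -0.3] j [ 0.38  0.22 -0.17  0.01 -1.2   1.21]
256 150 [559.4  38.1  57.2] [244 243 247]
256 250 [391.   34.    2.8] [36 33 34]
100 150 [547.9 258.2   7.2] [132 139 140]
400 150 [ 5.551e+02 -1.721e+02  4.000e-01] [34 35 34]
```

View pics/w1.png

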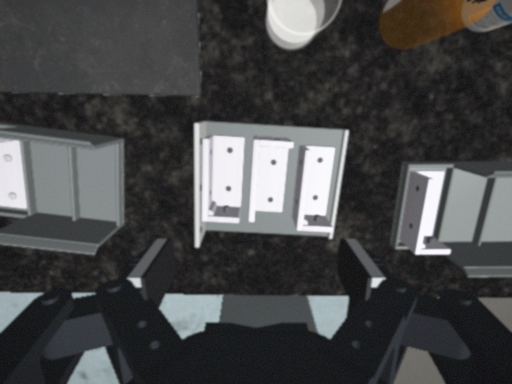

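The wrist view shows the tray (cols 195–348, rows 122–247) with three brackets. bin_rh is partly visible at left, bin_lh at right, and the bottles are at the top.

```bash
cat >> h.py <<'E'
def toprects(k,xr,yr,zlo=47,zhi=66,white=True,plane=56,minpx=40):
    P=pts(k); im=k['im'].astype(int)
    m=(P[...,2]>zlo)&(P[...,2]<zhi)&(P[...,0]>xr[0])&(P[...,0]<xr[1])&(P[...,1]>yr[0])&(P[...,1]<yr[1])
    if white: m&=(im.min(-1)>190)
    n,l,s,c=cv2.connectedComponentsWithStats(m.astype(np.uint8),connectivity=8)
    for i in range(1,n):
        if s[i,4]<minpx: continue
        v,u=np.nonzero(l==i)
        q=np.array([ray(k,a,b,plane)[:2] for a,b in zip(u,v)],np.float32)
        r=cv2.minAreaRect(q)
        print('n',s[i,4],'px bbox',s[i,:4],'centre',np.round(r[0],1),'size',np.round(r[1],1),'ang',round(r[2],2),'z',np.median(P[v,u,2]).round(1))
    return m
E
python3 - <<'E'
from h import *
k=load('w1')
m=toprects(k,(400,650),(-110,130))
im=k['im'].copy(); im[m]=[255,0,0]; save('w1m',cv2.resize(im[100:260],None,fx=1.5,fy=3))
P=pts(k);
for v in (150,180,210): print(v,[(u,*P[v,u].round(0)) for u in range(196,350,3)])
E
```

```text
n 446 px bbox [195 124   5 123] centre [507.2 113.6] size [  5.2 164.6] ang 87.78 z 62.7
n 732 px bbox [202 139  37  84] centre [516.5  82.6] size [ 48.3 109.1] ang 87.96 z 56.8
n 669 px bbox [249 140  44  82] centre [517.1  20. ] size [ 48.5 109.3] ang 87.25 z 57.0
n 589 px bbox [297 149  36  83] centre [505.8 -45.4] size [ 48.5 110.5] ang 87.81 z 57.0
150 [(196, np.float64(559.0), np.float64(111.0), np.float64(63.0)), (199, np.float64(558.0), np.float64(109.0), np.float64(56.0)), (202, np.float64(558.0), np.float64(105.0), np.float64(57.0)), (205, np.float64(558.0), np.float64(101.0), np.float64(57.0)), (208, np.float64(558.0), np.float64(98.0), np.float64(53.0)), (211, np.float64(554.0), np.float64(98.0), np.float64(29.0)), (214, np.float64(552.0), np.float64(96.0), np.float64(15.0)), (217, np.float64(552.0), np.float64(92.0), np.float64(15.0)), (220, np.float64(552.0), np.float64(88.0), np.float64(13.0)), (223, np.float64(552.0), np.float64(84.0), np.float64(13.0)), (226, np.float64(552.0), np.float64(80.0), np.float64(12.0)), (229, np.float64(552.0), np.float64(75.0), np.float64
[... 8287 characters left out ...]
t64(13.0)), (319, np.float64(465.0), np.float64(-59.0), np.float64(13.0)), (322, np.float64(465.0), np.float64(-63.0), np.float64(13.0)), (325, np.float64(465.0), np.float64(-68.0), np.float64(13.0)), (328, np.float64(463.0), np.float64(-74.0), np.float64(7.0)), (331, np.float64(465.0), np.float64(-77.0), np.float64(12.0)), (334, np.float64(466.0), np.float64(-81.0), np.float64(15.0)), (337, np.float64(461.0), np.float64(-90.0), np.float64(0.0)), (340, np.float64(461.0), np.float64(-95.0), np.float64(1.0)), (343, np.float64(461.0), np.float64(-99.0), np.float64(1.0)), (346, np.float64(461.0), np.float64(-104.0), np.float64(1.0)), (349, np.float64(461.0), np.float64(-108.0), np.float64(2.0))]
```

View pics/w1m.png

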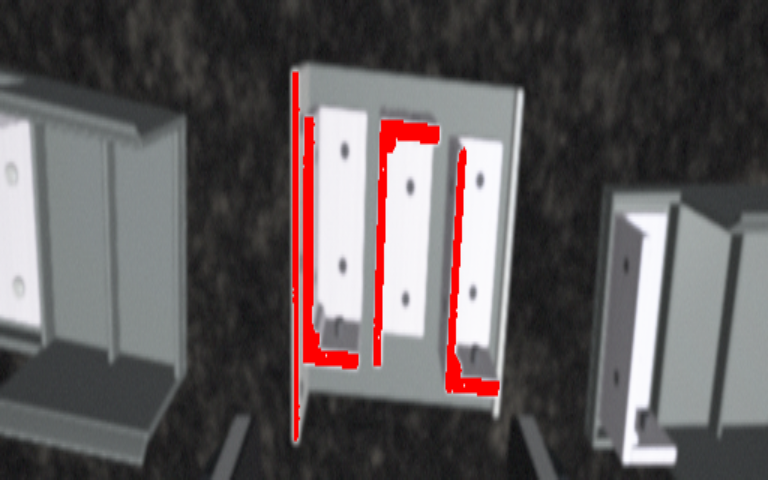

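Bracket positions (centre x, y) are fence (516,83), middle (517,20) and right (506,−45), with yaw about −2.2°. Now I'll measure both bins from above.

>>> drive_tool(moves=[[[1, 0, -0.048, 0, 0, 0, 0], [1, 0, -0.048, 0, 0, 0, 0], [1, 0, -0.048, 0, 0, 0, 0], [1, 0, -0.048, 0, 0, 0, 0], [1, 0, -0.048, 0, 0, 0, 0], [1, 0, -0.048, 0, 0, 0, 0], [1, 0, 0, 0, 0, 0, 0], [1, 0, 0, 0, 0, 0, 0]]])

```text
clock: 2.7
position: [518.5, 345.3, 255.2]
ee_rot: [1.0, 0.018, -0.003, 0.004]
contact_force: [0.1, -0.8, 0.3]
gripper_width: 85.8
```

```bash
python3 - <<'E'
from h import *
st(); k=wrist('w2')
E
```

```text
t 2.7 pos [518.5 345.3 255.2] yaw 2.08 z [-0.006 -0.009 -1.   ] w 85.8 F [ 0.1 -0.8  0.3] j [ 0.85  0.37  0.05  0.   -1.26  0.76]
```

View pics/w2.png

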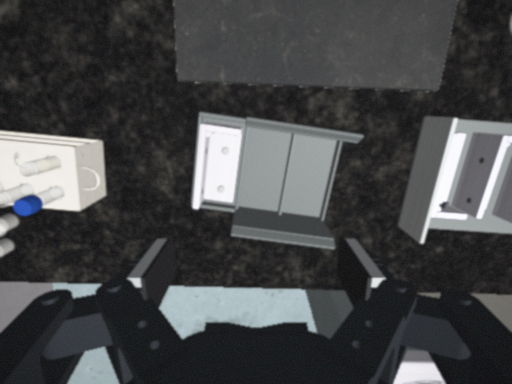

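>>> drive_tool(moves=[[[1, 0, 0.048, 0, 0, 0, 0], [1, 0, 0.048, 0, 0, 0, 0], [1, 0, 0.048, 0, 0, 0, 0], [1, 0, 0.048, 0, 0, 0, 0], [1, 0, 0.048, 0, 0, 0, 0], [1, 0, 0.048, 0, 0, 0, 0], [1, 0, 0.048, 0, 0, 0, 0], [1, 0, 0.048, 0, 0, 0, 0], [1, 0, 0.048, 0, 0, 0, 0], [1, 0, 0.048, 0, 0, 0, 0], [1, 0, 0.048, 0, 0, 0, 0], [1, 0, 0.048, 0, 0, 0, 0], [1, 0, 0.048, 0, 0, 0, 0], [1, 0, 0, 0, 0, 0, 0], [1, 0, 0, 0, 0, 0, 0]]])

```text
clock: 4.25
position: [528.9, -304.9, 264.9]
ee_rot: [1.0, 0.016, 0.001, 0.004]
contact_force: [-0.3, 1.0, 1.0]
gripper_width: 85.7
```

```bash
python3 - <<'E'
from h import *
st(); k=wrist('w3')
E
```

```text
t 4.25 pos [ 528.9 -304.9  264.9] yaw 1.79 z [ 0.002 -0.009 -1.   ] w 85.7 F [-0.3  1.   1. ] j [-0.25  0.34  0.02  0.01 -1.25  1.85]
```

View pics/w3.png

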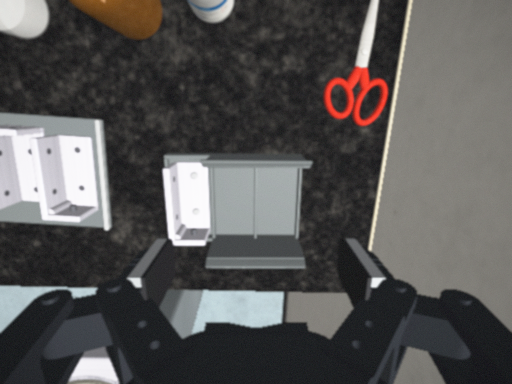

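w2 shows bin_rh (cols 193–362, rows 113–248) with its sample at left and the tab at the far end. w3 shows bin_lh (cols 163–312, rows 153–270) with its sample tab at the near end. Both hands are confirmed.

```bash
python3 - <<'E'
from h import *
for n,xr,yr in [('w2',(400,660),(200,480)),('w3',(400,660),(-430,-120))]:
    k=load(n); print(n)
    toprects(k,xr,yr,zlo=46,zhi=66,plane=55.5)
    print('lips'); toprects(k,xr,yr,zlo=80,zhi=95,white=False,plane=87)
    print('floor'); toprects(k,xr,yr,zlo=3.2,zhi=11,white=False,plane=5.5,minpx=400)
    print('ribs'); toprects(k,xr,yr,zlo=14,zhi=27,white=False,plane=19,minpx=60)
E
```

```text
w2
n 850 px bbox [193 124  48  85] centre [516.4 394.7] size [ 49.7 109.3] ang 83.43 z 55.8
lips
n 861 px bbox [246 117 118  24] centre [573.  292.1] size [131.    8.4] ang 83.61 z 85.8
n 810 px bbox [231 227 104  22] centre [440.6 307. ] size [131.1  11.5] ang 83.58 z 84.7
floor
n 608 px bbox [202 117  44  89] centre [515.  395.1] size [ 60.4 123.7] ang 84.17 z 6.2
n 3372 px bbox [238 127  54  86] centre [505.9 331.2] size [ 60.9 119.6] ang 83.61 z 6.1
n 3224 px bbox [281 134  57  84] centre [498.5 266. ] size [ 59.8 119.7] ang 83.59 z 6.1
ribs
n 6402 px bbox [175  48 202  41] centre [641.7 323. ] size [250.7  38.5] ang 89.96 z 23.6
n 408 px bbox [191 112  55  94] centre [517.6 397.5] size [ 62.3 132.5] ang 83.53 z 19.7
n 1257 px bbox [199 126 143  97] centre [504.3 325.6] size [184.1 123.6] ang 83.98 z 19.6
n 85 px bbox [202 136   8  65] centre [509. 413.] size [ 2.  92.1] ang 83.66 z 20.6
w3
n 692 px bbox [163 169  43  76] centre [ 466.7 -196.9] size [116.8  44.1] ang 23.01 z 55.5
lips
n 645 px bbox [200 160 112   7] centre [ 543.  -305.6] size [  7.1 130.4] ang 1.7 z 86.1
n 769 px bbox [205 259 100   9] centre [ 410.4 -308.5] size [ 11.9 130.4] ang 1.46 z 84.5
floor
n 450 px bbox [323  75  28  44] centre [ 624.  -413.9] size [34.9 56.8] ang 89.28 z 9.4
n 2723 px bbox [213 167  41  69] centre [ 465.9 -274.5] size [110.   60.6] ang 1.63 z 6.0
n 2674 px bbox [256 168  42  68] centre [ 467.1 -339.8] size [108.6  61. ] ang 1.53 z 6.0
ribs
n 351 px bbox [163 154 139  13] centre [ 540.6 -272.7] size [ 17.  195.2] ang 5.94 z 19.6
n 206 px bbox [170 162  21  70] centre [ 474.6 -194.2] size [107.7  15.9] ang 9.25 z 20.6
n 931 px bbox [206 167  95  74] centre [ 466.9 -302.7] size [114.6 140.8] ang 1.47 z 19.7
```

```bash
python3 - <<'E'
from h import *
for n,c,yaw in [('w2',(505,331),-6.4),('w3',(466,-274),1.55)]:
    k=load(n); P=pts(k); a=np.radians(yaw)
    Q=(P[...,:2]-c)@np.array([[np.cos(a),-np.sin(a)],[np.sin(a),np.cos(a)]])
    z=P[...,2]; x,y=Q[...,0],Q[...,1]
    mid=(y>-85)&(y<20)
    for lo,hi in [(3,8),(20,30),(40,50),(60,70),(74,80),(83,90)]:
        m=mid&(z>lo)&(z<hi)&(abs(x)<90)
        xs=x[m]; print(n,lo,hi,'near',np.percentile(xs[xs<-40],[2,25,50,75,98]).round(1) if (xs<-40).any() else '', 'far',np.percentile(xs[xs>40],[2,25,50,75,98]).round(1) if (xs>40).any() else '')
    s=(k['im'].min(-1)>150)&(abs(x)<70)&(y>30)&(y<100)
    for lo,hi in [(52,60),]:
        m=s&(z>lo)&(z<hi); print('sample x',np.percentile(x[m],[1,5,50,95,99]).round(1),'y',np.percentile(y[m],[1,5,50,95,99]).round(1))
    for yy in (-96,-32,32):
        m=(abs(y-yy)<9)&(abs(x)<40)&(z>15.5)&(z<24); print('rib',yy,np.percentile(y[m],[5,50,95]).round(1) if m.any() else '')
E
```

```text
w2 3 8 near [-56.8 -53.  -48.7 -44.2 -40.2] far [40.5 45.3 50.6 55.8 60.5]
w2 20 30 near [-57.4 -56.9 -56.7 -56.5 -44.8] far [40.1 45.7 51.6 55.  60.9]
w2 40 50 near [-57.3 -57.  -56.8 -56.6 -56.3] far 
w2 60 70 near [-57.4 -57.  -56.8 -56.6 -56.3] far 
w2 74 80 near [-60.3 -58.9 -58.  -57.1 -56.4] far [65.3 65.9 66.5 67.1 68.1]
w2 83 90 near [-67.2 -65.2 -63.9 -62.7 -61. ] far [70.  71.7 73.2 74.7 76. ]
sample x [-48.6 -40.6  31.9  58.3  59.1] y [41.  47.  83.4 88.8 89.4]
rib -96 [-96.6 -94.2 -93. ]
rib -32 [-32.8 -30.8 -29.2]
rib 32 [31.  32.7 34.5]
w3 3 8 near [-53.2 -50.7 -47.3 -43.8 -40.7] far [40.2 44.3 47.6 51.8 75.3]
w3 20 30 near [-53.7 -53.1 -52.9 -52.5 -48. ] far [41.8 75.  75.1 75.2 75.4]
w3 40 50 near [-53.7 -53.1 -52.9 -52.6 -52.1] far [74.7 74.9 75.1 75.2 75.4]
w3 60 70 near [-53.7 -53.2 -53.  -52.7 -52.1] far 
w3 74 80 near [-56.5 -55.1 -54.1 -53.2 -52.1] far [69.  69.5 70.7 70.8 72.3]
w3 83 90 near [-63.  -61.2 -59.9 -58.9 -57.1] far [74.2 75.9 77.4 78.6 79.8]
sample x [-45.  -43.8  -5.8  56.8  62.1] y [39.2 45.4 81.1 86.5 87.3]
rib -96 [-98.6 -96.6 -95.1]
rib -32 [-35.1 -33.7 -32.2]
rib 32 [28.9 30.6 32.9]
```

```bash
cat >> h.py <<'E'
def goto(x,y,z,yaw):
    "deltas: first turn (tool z), then shift in the turned frame"
    s,M=st(); cur=np.arctan2(M[1,0],M[0,0]); a=np.radians(yaw)
    w=-(a-cur); w=(w+np.pi)%(2*np.pi)-np.pi
    d=np.array([x,y,z])-s['position']
    tx=np.array([np.cos(a),np.sin(a),0]);ty=np.array([np.sin(a),-np.cos(a),0])
    Rt=np.array([tx,ty,[0,0,-1]]).T
    tilt=R.from_matrix(M.T@(R.from_euler('z',a).as_matrix()@np.diag([1,-1,-1]))).as_rotvec()
    print('turn',round(w,3),'full rotvec',tilt.round(3),'shift mm',(Rt.T@d).round(1))
E
python3 -c "
from h import *
goto(506.6,-24.4,130,-2.2)"
```

```text
t 4.3 pos [ 529.  -304.5  264.9] yaw 1.84 z [ 0.001 -0.009 -1.   ] w 85.3 F [-0.4 -1.6  0.2] j [-0.25  0.34  0.02  0.01 -1.25  1.85]
turn 0.071 full rotvec [ 0.009 -0.001  0.071] shift mm [ -33.1 -279.   134.9]
```

>>> drive_tool(moves=[[[0.4, 0, 0, 0, 0.009, 0, 0.071], [0.4, -0.005, -0.04, 0.015, 0, 0, 0], [0.4, -0.005, -0.04, 0.015, 0, 0, 0], [0.4, -0.005, -0.04, 0.015, 0, 0, 0], [0.4, -0.005, -0.04, 0.015, 0, 0, 0], [0.4, -0.004, -0.04, 0.015, 0, 0, 0], [0.4, -0.004, -0.04, 0.015, 0, 0, 0], [0.4, -0.002, -0.02, 0.015, 0, 0, 0], [0.4, 0, 0, 0, 0, 0, 0], [0.4, 0, 0, 0, 0, 0, 0]]])

```text
clock: 5.3
position: [503.9, -24.5, 161.2]
ee_rot: [1.0, -0.013, 0.005, 0.0]
contact_force: [0.4, -1.6, 0.4]
gripper_width: 34.2
```

```bash
python3 -c "
from h import *
k=wrist('w4')
toprects(k,(400,650),(-110,130))
goto(506.6,-24.4,70,-2.2)"
```

```text
n 884 px bbox [ 91 101  28 172] centre [506.7 116.6] size [  5.  166.2] ang 87.83 z 62.8
n 1573 px bbox [178 120  58 115] centre [517.   19.9] size [ 50.5 108.3] ang 87.44 z 56.8
n 1381 px bbox [107 122  65 116] centre [516.5  82.4] size [ 50.  109.1] ang 87.46 z 56.8
n 1089 px bbox [252 131  34 114] centre [505.9 -36.9] size [ 32.7 109.6] ang 88.55 z 57.0
t 5.35 pos [503.9 -24.8 161.2] yaw -1.5 z [ 0.011 -0.    -1.   ] w 34.0 F [-1.6 -0.2  1. ] j [ 0.27  0.24 -0.39  0.   -0.92  1.27]
turn 0.012 full rotvec [-0.    -0.011  0.012] shift mm [ 2.7 -0.5 91.2]
```

View pics/w4.png

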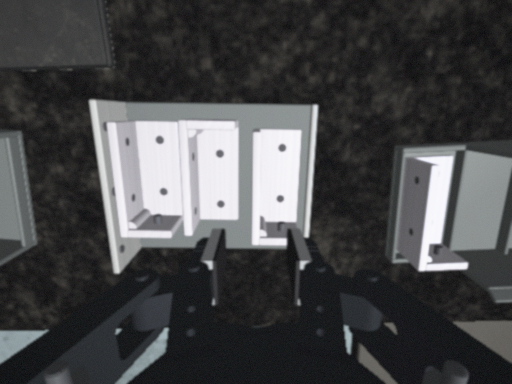

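The fingers straddle the right bracket's wall (wall cols 252–262, fingers at 215 and 295). The pose agrees with the first measurement, so I'll descend.

>>> drive_tool(moves=[[[0.4, 0.003, 0, 0.03, 0, -0.011, 0.012], [0.4, 0, 0, 0.04, 0, 0, 0], [0.4, 0, 0, 0.03, 0, 0, 0], [0.4, 0, 0, 0.015, 0, 0, 0], [0.4, 0, 0, 0, 0, 0, 0], [0.4, 0, 0, 0, 0, 0, 0]]])

```text
clock: 5.95
position: [513.5, -28.2, 49.6]
ee_rot: [1.0, -0.022, 0.008, -0.001]
contact_force: [0.5, 0.9, 0.1]
gripper_width: 34.1
```

```bash
python3 -c "
from h import *
goto(506.6,-24.4,24,-2.2)"
```

```text
t 5.95 pos [513.5 -28.2  49.6] yaw -2.47 z [ 0.015  0.002 -1.   ] w 34.1 F [0.5 0.9 0.1] j [ 0.26  0.41 -0.5   0.   -0.65  1.26]
turn -0.005 full rotvec [-0.003 -0.015 -0.005] shift mm [-7.  -3.5 25.6]
```

>>> drive_tool(moves=[[[0.4, -0.006, -0.0035, 0.01, 0, -0.012, 0], [0.4, 0, 0, 0.012, 0, 0, 0], [0.4, 0, 0, 0.004, 0, 0, 0], [0.4, 0, 0, 0, 0, 0, 0], [0, 0, 0, 0, 0, 0, 0], [0, 0, 0, 0, 0, 0, 0], [0, 0, 0, 0, 0, 0, 0], [0, 0, 0, 0, 0, 0, 0], [0, 0, 0, 0, 0, 0, 0]]])

```text
clock: 6.85
position: [510.2, -24.0, 25.4]
ee_rot: [1.0, -0.022, 0.005, -0.002]
contact_force: [0.4, -0.5, -1.6]
gripper_width: 6.7
```

```bash
python3 -c "
from h import *
goto(506.6,-24.4,24,-2.2)"
```

```text
t 6.85 pos [510.2 -24.   25.4] yaw -2.49 z [ 0.011  0.005 -1.   ] w 6.7 F [ 0.4 -0.5 -1.6] j [ 0.27  0.44 -0.52 -0.   -0.59  1.26]
turn -0.005 full rotvec [-0.005 -0.01  -0.005] shift mm [-3.5  0.6  1.4]
```

>>> drive_tool(moves=[[[0, 0, 0, -0.01, 0, 0, 0], [0, 0, 0, -0.03, 0, 0, 0], [0, 0, 0, -0.04, 0, 0, 0], [0, 0, 0, -0.04, 0, 0, 0], [0, 0, 0, -0.02, 0, 0, 0], [0, 0, 0, 0, 0, -0.012, -0.07], [0, 0, 0, 0, 0, 0, 0]]])

```text
clock: 7.55
position: [507.3, -25.0, 174.5]
ee_rot: [1.0, 0.014, -0.001, -0.003]
contact_force: [-0.4, 0.3, -1.4]
gripper_width: 7.7
```

```bash
python3 -c "
from h import *
k=wrist('w5')
goto(478.8,-317.7,160,1.55)"
```

```text
t 7.6 pos [507.3 -25.1 174.4] yaw 1.53 z [-0.002  0.005 -1.   ] w 7.1 F [ 0.4 -0.8 -0.9] j [ 0.27  0.24 -0.36 -0.01 -0.98  1.33]
turn -0.0 full rotvec [-0.005  0.002 -0.   ] shift mm [-36.4 291.7  14.4]
```

View pics/w5.png

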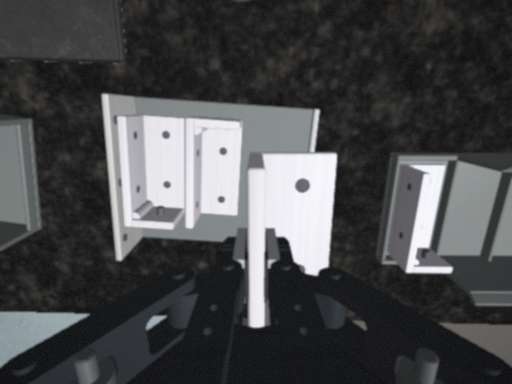

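The bracket is held by its wall and hangs straight (wall cols 248–268, foot at right up to col 336). Now I'll carry it to bin_lh.

>>> drive_tool(moves=[[[0, -0.006, 0.046, 0, 0, 0, 0], [0, -0.006, 0.046, 0, 0, 0, 0], [0, -0.006, 0.046, 0, 0, 0, 0], [0, -0.006, 0.046, 0, 0, 0, 0], [0, -0.006, 0.046, 0, 0, 0, 0], [0, -0.005, 0.035, 0, 0, 0, 0], [0, 0, 0.01, 0, 0, 0, 0], [0, 0, 0, 0, 0, 0, 0], [0, 0, 0, 0, 0, 0, 0]]])

```text
clock: 8.5
position: [474.9, -307.9, 167.6]
ee_rot: [1.0, 0.01, -0.006, -0.004]
contact_force: [-0.1, 0.2, -1.9]
gripper_width: 7.5
```

```bash
python3 -c "
from h import *
k=wrist('w6')
goto(478.8,-317.7,110,1.55)"
```

```text
t 8.55 pos [ 475.  -307.5  167.6] yaw 1.17 z [-0.012  0.009 -1.   ] w 6.9 F [-0.9  0.5 -0.6] j [-0.29  0.35 -0.22 -0.01 -1.02  1.89]
turn -0.007 full rotvec [-0.009  0.012 -0.007] shift mm [ 3.5 10.3 57.6]
```

View pics/w6.png

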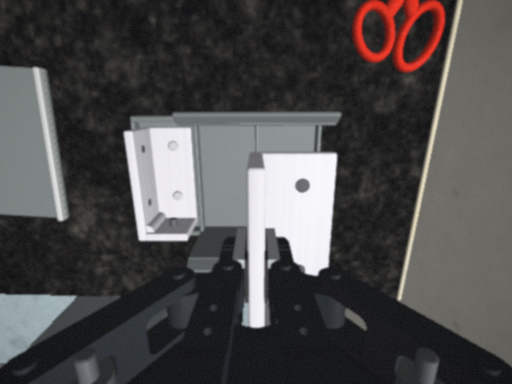

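>>> drive_tool(moves=[[[0, 0.003, 0.01, 0, -0.009, 0.012, -0.007], [0, 0, 0, 0.02, 0, 0, 0], [0, 0, 0, 0.02, 0, 0, 0], [0, 0, 0, 0.005, 0, 0, 0], [0, 0, 0, 0, 0, 0, 0], [0, 0, 0, 0, 0, 0, 0]]])

```text
clock: 9.15
position: [482.4, -314.3, 124.0]
ee_rot: [1.0, 0.019, 0.004, 0.002]
contact_force: [0.3, -0.2, -1.7]
gripper_width: 7.0
```

```bash
python3 -c "
from h import *
goto(478.8,-317.7,25,1.55)"
```

```text
t 9.15 pos [ 482.4 -314.3  124. ] yaw 2.2 z [ 0.007 -0.004 -1.   ] w 7.0 F [ 0.3 -0.2 -1.7] j [-0.3   0.4  -0.27  0.   -0.9   1.9 ]
turn 0.011 full rotvec [ 0.004 -0.007  0.011] shift mm [-3.7  3.3 99. ]
```

>>> drive_tool(moves=[[[0, -0.0025, 0.0022, 0, 0.002, -0.004, 0.006], [0, 0, 0, 0, 0, 0, 0], [0, 0, 0, 0.02, 0, 0, 0], [0, 0, 0, 0.02, 0, 0, 0], [0, 0, 0, 0.015, 0, 0, 0], [0, 0, 0, 0, 0, 0, 0], [0, 0, 0, 0, 0, 0, 0]]])

```text
clock: 9.85
position: [483.8, -318.9, 73.9]
ee_rot: [1.0, 0.016, 0.007, 0.004]
contact_force: [0.5, -0.2, -1.2]
gripper_width: 7.3
```

```bash
python3 -c "
from h import *
goto(478.8,-317.7,25,1.55)"
```

```text
t 9.85 pos [ 483.8 -318.9   73.9] yaw 1.88 z [ 0.014 -0.007 -1.   ] w 7.3 F [ 0.5 -0.2 -1.2] j [-0.3   0.46 -0.32  0.   -0.78  1.9 ]
turn 0.006 full rotvec [ 0.007 -0.014  0.006] shift mm [-5.  -1.4 48.9]
```

>>> drive_tool(moves=[[[0, -0.004, -0.001, 0, 0.004, -0.008, 0.003], [0, 0, 0, 0, 0, 0, 0], [0, -0.001, 0, 0.015, 0, -0.002, 0], [0, -0.001, 0, 0.012, 0, -0.002, 0], [0, 0, 0, 0, 0, 0, 0], [0, 0, 0, 0, 0, 0, 0]]])

```text
clock: 10.45
position: [480.9, -319.7, 51.1]
ee_rot: [1.0, 0.015, 0.005, 0.004]
contact_force: [0.2, -0.5, -1.8]
gripper_width: 6.6
```

```bash
python3 -c "
from h import *
goto(478.8,-317.7,25,1.55)"
```

```text
t 10.45 pos [ 480.9 -319.7   51.1] yaw 1.75 z [ 0.01  -0.007 -1.   ] w 6.6 F [ 0.2 -0.5 -1.8] j [-0.3   0.49 -0.34  0.01 -0.73  1.9 ]
turn 0.004 full rotvec [ 0.007 -0.01   0.003] shift mm [-2.1 -2.1 26.1]
```

>>> drive_tool(moves=[[[0, -0.002, -0.0015, 0.008, 0.006, -0.001, 0], [0, 0, 0, 0.01, 0, 0, 0], [0, -0.001, 0, 0.004, 0, 0, 0], [0, 0, 0, 0.001, 0, 0, 0], [0, 0, 0, 0, 0, 0, 0]]])

```text
clock: 10.95
position: [478.5, -318.5, 26.9]
ee_rot: [1.0, 0.015, 0.005, 0.001]
contact_force: [-0.4, 0.2, -1.7]
gripper_width: 6.9
```

```bash
python3 -c "
from h import *
goto(478.8,-317.7,24.4,1.55)"
```

```text
t 10.95 pos [ 478.5 -318.5   26.9] yaw 1.76 z [ 0.01  -0.001 -1.   ] w 6.9 F [-0.4  0.2 -1.7] j [-0.31  0.52 -0.36 -0.   -0.68  1.91]
turn 0.004 full rotvec [ 0.002 -0.01   0.004] shift mm [ 0.3 -0.8  2.5]
```

>>> drive_tool(moves=[[[0, 0, 0, 0.0015, 0, 0, 0], [0, 0, 0, 0.001, 0, 0, 0], [0, 0, 0, 0, 0, 0, 0]]])

```text
clock: 11.25
position: [478.9, -318.7, 24.5]
ee_rot: [1.0, 0.015, 0.005, 0.001]
contact_force: [-0.1, -0.4, -0.9]
gripper_width: 6.9
```

Contact is just beginning (the weight is partly off). I'll nudge it down 0.7 mm, open part way and rise.

>>> drive_tool(moves=[[[0, 0, 0, 0.0007, 0, 0, 0], [0, 0, 0, 0, 0, 0, 0], [0.15, 0, 0, 0, 0, 0, 0], [0.3, 0, 0, 0, 0, 0, 0], [0.3, 0, 0, 0, 0, 0, 0], [0.3, 0, 0, 0, 0, 0, 0]]])

```text
clock: 11.85
position: [480.3, -319.3, 25.5]
ee_rot: [1.0, 0.016, 0.007, 0.002]
contact_force: [-0.5, 0.2, -0.3]
gripper_width: 25.8
```

```bash
python3 -c "
from h import *
st()"
```

```text
t 11.85 pos [ 480.3 -319.3   25.5] yaw 1.83 z [ 0.014 -0.003 -1.   ] w 25.8 F [-0.5  0.2 -0.3] j [-0.31  0.52 -0.36 -0.   -0.67  1.91]
```

>>> drive_tool(moves=[[[0.3, 0, 0, -0.02, 0, 0, 0], [0.3, 0, 0, -0.04, 0, 0, 0], [0.4, 0, 0, -0.045, 0, 0, 0], [0.4, 0, 0, -0.045, 0, 0, 0], [0.4, 0.005, -0.045, -0.01, 0, 0, 0], [0.4, 0.005, -0.046, 0, 0, 0, 0], [0.4, 0.005, -0.046, 0, 0, 0, 0], [0.4, 0, 0, 0, 0, 0, 0]]])

```text
clock: 12.65
position: [489.9, -178.8, 192.6]
ee_rot: [1.0, 0.013, 0.009, 0.001]
contact_force: [-0.1, 0.2, -0.1]
gripper_width: 34.3
```

```bash
python3 -c "
from h import *
k=wrist('w7')
toprects(k,(350,650),(-430,-120),plane=55)
goto(518,41,150,-2.2)"
```

```text
n 753 px bbox [263 151  23  98] centre [ 472.2 -199.6] size [108.8  24.7] ang 1.94 z 56.0
n 842 px bbox [378 150  44  99] centre [ 476.4 -340.1] size [110.   48.5] ang 1.76 z 56.1
t 12.7 pos [ 490.  -180.4  192.7] yaw 1.48 z [ 0.017 -0.003 -1.   ] w 34.3 F [-0.4 -0.2  0.2] j [-0.04  0.23 -0.31  0.   -1.    1.64]
turn 0.064 full rotvec [ 0.003 -0.017  0.064] shift mm [  19.5 -222.3   42.7]
```

View pics/w7.png

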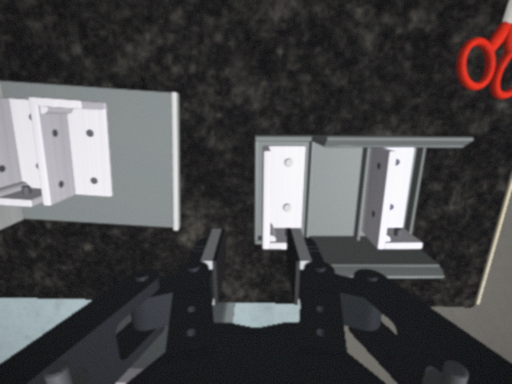

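The first bracket sits in the far bay of bin_lh at (476.4, −340.1), yaw 1.8°, about 1 mm from the bay centre. Next is the middle (right-hand) bracket.

>>> drive_tool(moves=[[[0.4, 0, 0, 0, 0.003, -0.012, 0.05], [0.4, 0.004, -0.044, 0.008, 0, 0, 0], [0.4, 0.004, -0.044, 0.008, 0, 0, 0], [0.4, 0.004, -0.044, 0.008, 0, 0, 0], [0.4, 0.004, -0.044, 0.008, 0, 0, 0], [0.4, 0.002, -0.025, 0.008, 0, 0, 0], [0.4, 0, -0.008, 0, 0, 0, 0], [0.4, 0, 0, 0, 0, 0, 0], [0.4, 0, 0, 0, 0, 0, 0]]])

```text
clock: 13.6
position: [517.1, 27.3, 151.3]
ee_rot: [1.0, -0.019, 0.003, 0.001]
contact_force: [0.4, -0.5, -1.2]
gripper_width: 34.3
```

```bash
python3 -c "
from h import *
k=wrist('w8')
toprects(k,(400,650),(-110,130))
goto(518,41,80,-2.4)"
```

```text
n 890 px bbox [148 116  22 160] centre [514.4 114.9] size [  5.2 151.1] ang 87.92 z 62.9
n 1437 px bbox [237 135  57 116] centre [516.7  20.3] size [ 47.9 109.2] ang 86.77 z 56.9
n 1252 px bbox [163 138  31 115] centre [517.3  97.4] size [ 20.4 107.9] ang 87.72 z 56.7
t 13.65 pos [517.1  27.  151.4] yaw -2.18 z [ 0.007 -0.003 -1.   ] w 34.3 F [0.2 0.4 0.4] j [ 0.37  0.28 -0.37  0.01 -0.91  1.16]
turn 0.004 full rotvec [ 0.003 -0.007  0.004] shift mm [  0.3 -14.   71.4]
```

>>> drive_tool(moves=[[[0.4, 0, -0.012, 0.02, 0.002, -0.005, 0.006], [0.4, 0, 0, 0.03, 0, 0, 0], [0.4, 0, 0, 0.02, 0, 0, 0], [0.4, 0, 0, 0, 0, 0, 0], [0.4, 0, 0, 0, 0, 0, 0]]])

```text
clock: 14.15
position: [520.4, 33.2, 83.1]
ee_rot: [1.0, -0.027, 0.004, -0.001]
contact_force: [1.0, 1.0, -0.8]
gripper_width: 34.3
```

```bash
python3 -c "
from h import *
goto(518,41.2,24,-2.5)"
```

```text
t 14.15 pos [520.4  33.2  83.1] yaw -3.07 z [ 0.009  0.001 -1.   ] w 34.3 F [ 1.   1.  -0.8] j [ 0.38  0.37 -0.45  0.   -0.75  1.14]
turn -0.01 full rotvec [-0.001 -0.009 -0.01 ] shift mm [-2.7 -7.9 59.1]
```

>>> drive_tool(moves=[[[0.4, -0.001, -0.008, 0, 0, -0.005, -0.005], [0.4, 0, 0, 0, 0, 0, 0], [0.4, 0, 0, 0.02, 0, 0, 0], [0.4, -0.001, 0, 0.01, 0, 0, 0], [0.4, 0, 0, 0, 0, 0, 0], [0.4, 0, 0, 0, 0, 0, 0]]])

```text
clock: 14.75
position: [523.1, 42.5, 58.5]
ee_rot: [1.0, -0.024, 0.007, -0.003]
contact_force: [-0.2, -0.9, -0.2]
gripper_width: 34.3
```

```bash
python3 -c "
from h import *
goto(518,41.2,24,-2.5)"
```

```text
t 14.75 pos [523.1  42.5  58.5] yaw -2.77 z [ 0.015  0.005 -1.   ] w 34.3 F [-0.2 -0.9 -0.2] j [ 0.39  0.41 -0.47  0.   -0.68  1.13]
turn -0.005 full rotvec [-0.005 -0.015 -0.005] shift mm [-5.1  1.5 34.5]
```

>>> drive_tool(moves=[[[0.4, -0.003, 0.0008, 0.01, -0.003, -0.01, -0.002], [0.4, -0.001, 0, 0.015, 0, 0, 0], [0.4, 0, 0, 0.006, 0, 0, 0], [0.4, 0, 0, 0, 0, 0, 0], [0, 0, 0, 0, 0, 0, 0], [0, 0, 0, 0, 0, 0, 0], [0, 0, 0, 0, 0, 0, 0], [0, 0, 0, 0, 0, 0, 0], [0, 0, 0, 0, 0, 0, 0]]])

```text
clock: 15.65
position: [520.3, 42.4, 28.1]
ee_rot: [1.0, -0.023, 0.004, -0.002]
contact_force: [-0.0, 0.2, -2.4]
gripper_width: 6.8
```

```bash
python3 -c "
from h import *
goto(518,41.2,24,-2.5)"
```

```text
t 15.65 pos [520.3  42.4  28.1] yaw -2.6 z [ 0.007  0.003 -1.   ] w 6.8 F [-0.   0.2 -2.4] j [ 0.39  0.45 -0.49 -0.   -0.62  1.13]
turn -0.002 full rotvec [-0.003 -0.007 -0.002] shift mm [-2.2  1.3  4.1]
```

>>> drive_tool(moves=[[[0, 0, 0, -0.01, 0, 0, 0], [0, 0, 0, -0.03, 0, 0, 0], [0, 0, 0, -0.04, 0, 0, 0], [0, 0, 0, -0.04, 0, 0, 0], [0, 0, 0, -0.02, 0, 0, 0], [0, 0, 0, 0, 0, 0, 0.055], [0, 0, 0, 0, 0, 0, 0]]])

```text
clock: 16.35
position: [517.6, 41.4, 176.8]
ee_rot: [0.999, -0.051, 0.003, -0.002]
contact_force: [0.1, -0.4, -3.1]
gripper_width: 7.0
```

```bash
python3 -c "
from h import *
goto(507,288.4,165,-6.4)"
```

```text
t 16.35 pos [517.6  41.4 176.8] yaw -5.9 z [ 0.006  0.003 -1.   ] w 7.0 F [ 0.1 -0.4 -3.1] j [ 0.39  0.25 -0.33 -0.   -0.98  1.08]
turn 0.009 full rotvec [-0.004 -0.005  0.009] shift mm [ -38.1 -244.3   11.8]
```

>>> drive_tool(moves=[[[0, -0.007, -0.045, 0, 0, 0, 0.004], [0, -0.007, -0.045, 0, 0, 0, 0], [0, -0.007, -0.045, 0, 0, 0, 0], [0, -0.007, -0.045, 0, 0, 0, 0], [0, -0.006, -0.035, 0, 0, 0, 0], [0, -0.001, -0.012, 0, 0, 0, 0], [0, 0, 0, 0, 0, 0, 0], [0, 0, 0, 0, 0, 0, 0]]])

```text
clock: 17.15
position: [503.2, 275.6, 175.5]
ee_rot: [0.999, -0.052, -0.0, 0.001]
contact_force: [-0.6, -0.4, -2.7]
gripper_width: 7.0
```

```bash
python3 -c "
from h import *
k=wrist('w9')
goto(507,288.4,125,-6.4)"
```

```text
t 17.2 pos [503.3 275.3 175.5] yaw -5.98 z [-0.    -0.001 -1.   ] w 6.8 F [ 0.4 -0.1 -2.6] j [ 0.78  0.34 -0.2   0.   -1.03  0.68]
turn 0.007 full rotvec [0.001 0.    0.007] shift mm [  2.3 -13.5  50.5]
```

View pics/w9.png

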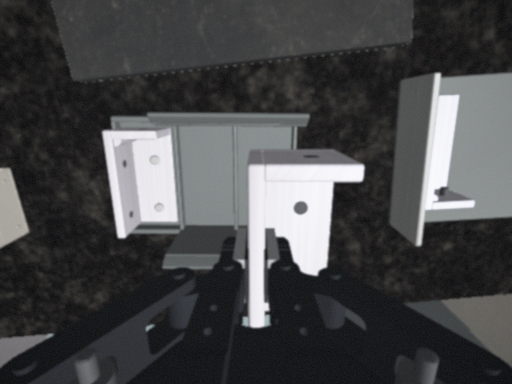

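The bracket is held straight, with its tab at the far end (rows 150–180). bin_rh's empty bays are at cols 180–295. The fence bracket is undisturbed at the right.

>>> drive_tool(moves=[[[0, 0.001, -0.012, 0, 0, 0, 0.004], [0, 0, 0, 0.02, 0, 0, 0], [0, 0, 0, 0.02, 0, 0, 0], [0, 0, 0, 0, 0, 0, 0], [0, 0, 0, 0, 0, 0, 0]]])

```text
clock: 17.7
position: [508.1, 284.7, 136.5]
ee_rot: [0.998, -0.057, 0.001, -0.0]
contact_force: [-0.0, 0.9, -1.9]
gripper_width: 6.8
```

```bash
python3 -c "
from h import *
goto(507,288.4,80,-6.4)"
```

```text
t 17.7 pos [508.1 284.7 136.5] yaw -6.59 z [ 0.002  0.001 -1.   ] w 6.8 F [-0.   0.9 -1.9] j [ 0.79  0.4  -0.23  0.   -0.94  0.67]
turn -0.003 full rotvec [-0.001 -0.002 -0.003] shift mm [-1.5 -3.5 56.5]
```

>>> drive_tool(moves=[[[0, -0.002, -0.003, 0, 0, 0, 0], [0, 0, 0, 0.02, 0, 0, 0], [0, -0.001, 0, 0.02, 0, -0.002, 0], [0, -0.001, 0, 0.01, 0, -0.002, 0], [0, 0, 0, 0, 0, 0, 0], [0, 0, 0, 0, 0, 0, 0]]])

```text
clock: 18.3
position: [508.6, 291.4, 92.2]
ee_rot: [0.998, -0.058, 0.004, -0.005]
contact_force: [0.0, -0.2, -2.8]
gripper_width: 6.7
```

```bash
python3 -c "
from h import *
goto(507,288.4,27,-6.4)"
```

```text
t 18.3 pos [508.6 291.4  92.2] yaw -6.6 z [ 0.009  0.009 -1.   ] w 6.7 F [ 0.  -0.2 -2.8] j [ 0.8   0.45 -0.28  0.   -0.83  0.66]
turn -0.004 full rotvec [-0.01  -0.008 -0.004] shift mm [-1.3  3.2 65.2]
```

>>> drive_tool(moves=[[[0, -0.002, 0.002, 0, -0.006, -0.002, -0.002], [0, 0, 0, 0.015, 0, 0, 0], [0, -0.001, 0, 0.02, 0, -0.001, 0], [0, -0.001, 0, 0.01, 0, -0.001, 0], [0, 0, 0, 0, 0, 0, 0], [0, 0, 0, 0, 0, 0, 0]]])

```text
clock: 18.9
position: [507.8, 292.8, 52.5]
ee_rot: [0.998, -0.056, 0.006, -0.005]
contact_force: [0.1, 0.6, -3.5]
gripper_width: 7.0
```

```bash
python3 -c "
from h import *
goto(507,288.4,27,-6.4)"
```

```text
t 18.9 pos [507.8 292.8  52.5] yaw -6.37 z [ 0.013  0.01  -1.   ] w 7.0 F [ 0.1  0.6 -3.5] j [ 0.8   0.5  -0.32  0.   -0.74  0.66]
turn 0.0 full rotvec [-0.011 -0.012  0.001] shift mm [-0.3  4.4 25.5]
```

>>> drive_tool(moves=[[[0, -0.0005, 0.0035, 0, -0.006, -0.003, 0], [0, 0, 0, 0, 0, 0, 0], [0, -0.0005, 0.0005, 0.008, -0.002, -0.002, 0], [0, 0, 0.0005, 0.006, -0.002, 0, 0], [0, 0, 0, 0, 0, 0, 0], [0, 0, 0, 0, 0, 0, 0]]])

```text
clock: 19.5
position: [507.7, 289.1, 39.9]
ee_rot: [0.998, -0.055, 0.005, -0.002]
contact_force: [-0.1, 0.6, -3.0]
gripper_width: 7.0
```

```bash
python3 -c "
from h import *
goto(507,288.4,27,-6.4)"
```

```text
t 19.5 pos [507.7 289.1  39.9] yaw -6.35 z [ 0.01   0.003 -1.   ] w 7.0 F [-0.1  0.6 -3. ] j [ 0.8   0.51 -0.33  0.01 -0.72  0.66]
turn 0.001 full rotvec [-0.004 -0.01   0.001] shift mm [-0.6  0.8 12.9]
```

>>> drive_tool(moves=[[[0, -0.0005, 0.001, 0.006, 0, -0.002, 0], [0, -0.0005, 0, 0.004, 0, 0, 0], [0, 0, 0, 0.001, 0, 0, 0], [0, 0, 0, 0, 0, 0, 0], [0, 0, 0, 0, 0, 0, 0]]])

```text
clock: 20.0
position: [506.6, 288.2, 27.6]
ee_rot: [0.998, -0.055, 0.004, -0.001]
contact_force: [-0.5, 0.2, -2.3]
gripper_width: 6.8
```

```bash
python3 -c "
from h import *
goto(507,288.4,27,-6.4)"
```

```text
t 20.0 pos [506.6 288.2  27.6] yaw -6.34 z [ 0.008  0.002 -1.   ] w 6.8 F [-0.5  0.2 -2.3] j [ 0.8   0.53 -0.34  0.01 -0.69  0.66]
turn 0.001 full rotvec [-0.003 -0.007  0.001] shift mm [ 0.4 -0.3  0.6]
```

>>> drive_tool(moves=[[[0, 0, 0, 0.001, 0, 0, 0], [0, 0, 0, 0.0005, 0, 0, 0], [0, 0, 0, 0, 0, 0, 0]]])

```text
clock: 20.3
position: [506.8, 288.4, 27.1]
ee_rot: [0.998, -0.055, 0.004, -0.002]
contact_force: [-1.2, -0.4, -2.5]
gripper_width: 7.0
```

>>> drive_tool(moves=[[[0, 0, 0, 0.0015, 0, 0, 0], [0, 0, 0, 0.001, 0, 0, 0], [0, 0, 0, 0, 0, 0, 0]]])

```text
clock: 20.6
position: [507.0, 288.6, 27.1]
ee_rot: [0.998, -0.055, 0.005, -0.002]
contact_force: [-0.3, -0.6, -2.2]
gripper_width: 6.6
```

>>> drive_tool(moves=[[[0, 0, 0, 0.003, 0, 0, 0], [0, 0, 0, 0, 0, 0, 0]]])

```text
clock: 20.8
position: [507.4, 289.1, 27.6]
ee_rot: [0.999, -0.054, 0.005, -0.002]
contact_force: [0.3, -0.2, -3.4]
gripper_width: 6.9
```

```bash
python3 -c "
from h import *
st();k=wrist('w10');P=pts(k)
im=k['im'].min(-1)
m=(im>170)
v,u=np.nonzero(m); 
for z0 in range(0,75,3):
    s=m&(P[...,2]>=z0)&(P[...,2]<z0+3)
    vv,uu=np.nonzero(s)
    if len(vv)>60: print(z0,len(vv),np.median(uu),np.median(vv),P[s].mean(0).round(1))
p=arm.camera_params('top');im,d=arm.get_image('top')
K=dict(W=p['world_from_camera'],f=192/np.tan(np.radians(p['fov_y']/2)),cx=p['cx'],cy=p['cy'],im=im,d=d)
save('t1',cv2.resize(im[195:285,85:195],None,fx=5,fy=5,interpolation=2))
"
```

```text
t 20.8 pos [507.4 289.1  27.6] yaw -6.19 z [ 0.011  0.003 -1.   ] w 6.9 F [ 0.3 -0.2 -3.4] j [ 0.8   0.53 -0.34  0.01 -0.69  0.66]
6 85 328.0 226.0 [506.6 285.    7.2]
9 4926 103.0 233.0 [514.4 372.2  11.5]
12 8388 120.0 226.0 [514.  333.4  12.7]
15 575 67.0 233.0 [515.  400.4  16.2]
18 454 57.0 254.5 [510.1 410.1  19.5]
21 270 57.0 261.0 [510.1 407.7  22.1]
24 61 60.0 257.0 [522.1 394.1  25.8]
27 279 41.0 235.0 [527.2 406.   28.9]
30 407 42.0 258.0 [515.6 408.   31.5]
33 562 37.0 253.0 [519.4 406.1  34.5]
36 266 35.0 259.0 [521.4 404.5  37.5]
39 521 29.0 261.0 [519.7 406.9  40.6]
42 772 22.0 257.0 [519.9 408.5  43.6]
45 610 15.0 252.0 [525.2 407.5  46.3]
48 707 15.0 271.0 [517.8 407.7  49.5]
51 687 17.0 264.0 [524.5 374.2  52.5]
54 5004 251.0 192.0 [531.5 329.8  56.1]
57 1391 261.0 180.0 [538.7 280.5  57.4]
```

View pics/w10.png

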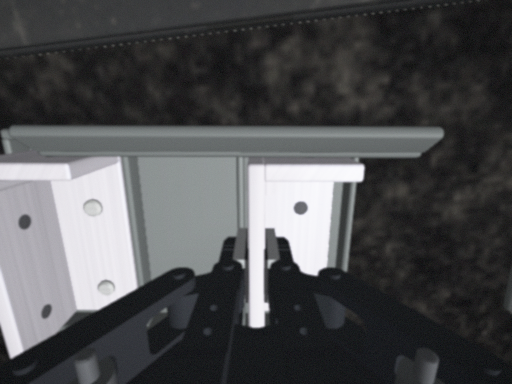

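```bash
python3 -c "
from h import *
k=load('w10');P=pts(k)
def q(a,b,c,d): 
    r=P[c:d,a:b].reshape(-1,3); print(np.median(r,0).round(2))
q(100,122,220,260); q(275,328,225,235); q(275,290,185,220);q(312,328,185,220)
q(275,360,168,178); q(252,262,170,230); q(252,262,250,300); q(30,60,165,172); q(160,225,170,220)
"
```

```text
[512.81 381.6   12.06]
[507.22 261.48  12.64]
[526.35 271.71  12.83]
[523.83 249.16  12.71]
[552.6  258.6   56.82]
[543.48 285.27  56.86]
[506.49 289.28  56.73]
[566.79 373.71  56.  ]
[535.12 326.75   6.05]
```

The held bracket's foot and wall top read about 0.7 mm higher than the sample's, so it is nearly down. I'll lower it slightly more and release.

>>> drive_tool(moves=[[[0, 0, -0.0004, 0.002, 0, 0, 0], [0, 0, 0, 0.002, 0, 0, 0], [0, 0, 0, 0.002, 0, 0, 0], [0.15, 0, 0, 0, 0, 0, 0], [0.3, 0, 0, 0, 0, 0, 0], [0.3, 0, 0, 0, 0, 0, 0], [0.3, 0, 0, 0, 0, 0, 0]]])

```text
clock: 21.6
position: [508.9, 290.1, 26.6]
ee_rot: [0.999, -0.053, 0.007, -0.001]
contact_force: [-0.3, 1.1, 1.0]
gripper_width: 25.7
```

```bash
python3 -c "
from h import *
st()"
```

```text
t 21.6 pos [508.9 290.1  26.6] yaw -6.07 z [ 0.013  0.002 -1.   ] w 25.7 F [-0.3  1.1  1. ] j [ 0.8   0.53 -0.34  0.01 -0.69  0.66]
```

>>> drive_tool(moves=[[[0.3, 0, 0, -0.02, 0, 0, 0], [0.3, 0, 0, -0.04, 0, 0, 0], [0.4, 0, 0, -0.045, 0, 0, 0], [0.4, 0, 0, -0.045, 0, 0, 0], [0.4, -0.005, 0.045, -0.01, 0, 0, 0], [0.4, -0.005, 0.046, 0, 0, 0, 0], [0.4, 0, 0, 0, 0, 0, 0]]])

```text
clock: 22.3
position: [487.4, 198.5, 189.6]
ee_rot: [0.999, -0.052, 0.006, 0.001]
contact_force: [0.6, 1.4, 0.6]
gripper_width: 34.4
```

```bash
python3 -c "
from h import *
k=wrist('w11')
toprects(k,(350,650),(130,480),plane=55)
toprects(k,(350,650),(-50,130),plane=56)
goto(465.4,81,150,-92.2)"
```

```text
n 1325 px bbox [ 29 123  56 104] centre [516.4 393. ] size [ 53.3 109. ] ang 83.45 z 55.7
n 1342 px bbox [158 123  52 104] centre [503.4 268.9] size [ 50.8 108.7] ang 83.82 z 55.7
n 1874 px bbox [337  68  53 166] centre [507.4  87. ] size [ 54.5 166.6] ang 88.64 z 57.7
t 22.35 pos [488.6 200.3 189.7] yaw -5.89 z [ 0.012 -0.002 -1.   ] w 34.2 F [0.3 0.4 0.1] j [ 0.7   0.25 -0.3   0.01 -1.01  0.76]
turn 1.506 full rotvec [-0.009 -0.011  1.506] shift mm [120.1  18.6  39.7]
```

View pics/w11.png

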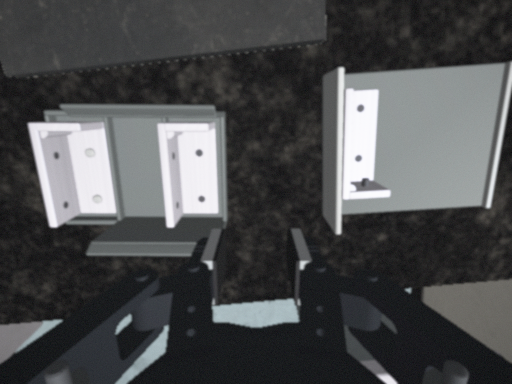

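The right-hand bracket is in bin_rh's far bay, about 1.5 mm off and at sample height. The fence bracket is untouched. Now I'll turn 90° to take it by its tab.

>>> drive_tool(moves=[[[0.4, 0, 0, 0, 0, 0, 0.147], [0.4, 0, 0, 0, 0, 0, 0.147], [0.4, 0, 0, 0, 0, 0, 0.147], [0.4, 0, 0, 0, 0, 0, 0.147], [0.4, 0, 0, 0, 0, 0, 0.147], [0.4, 0, 0, 0, 0, 0, 0.147], [0.4, 0, 0, 0, 0, 0, 0.147], [0.4, 0, 0, 0, 0, 0, 0.147], [0.4, 0, 0, 0, 0, 0, 0.147], [0.4, 0, 0, 0, 0, 0, 0.147], [0.4, 0, 0, 0, 0, 0, 0]]])

```text
clock: 23.45
position: [492.0, 208.6, 183.1]
ee_rot: [-0.695, 0.719, -0.005, 0.001]
contact_force: [0.1, -1.0, -0.0]
gripper_width: 34.3
```

```bash
python3 -c "
from h import *
goto(465.4,81,150,-92.2)"
```

```text
t 23.45 pos [492.  208.6 183.1] yaw -91.94 z [ 0.009 -0.006 -1.   ] w 34.3 F [ 0.1 -1.  -0. ] j [ 0.71  0.27 -0.29  0.01 -1.   -0.75]
turn 0.005 full rotvec [-0.009 -0.005  0.005] shift mm [128.6  21.6  33.1]
```

>>> drive_tool(moves=[[[0.4, 0.04, 0.007, 0.008, -0.006, -0.004, 0.003], [0.4, 0.04, 0.007, 0.008, 0, 0, 0], [0.4, 0.035, 0.006, 0.008, 0, 0, 0], [0.4, 0.008, 0, 0.004, 0, 0, 0], [0.4, 0, 0, 0, 0, 0, 0], [0.4, 0, 0, 0, 0, 0, 0]]])

```text
clock: 24.05
position: [470.2, 87.1, 152.4]
ee_rot: [-0.702, 0.712, -0.002, 0.001]
contact_force: [-0.2, 0.4, -0.1]
gripper_width: 34.1
```

```bash
python3 -c "
from h import *
k=wrist('w12')
toprects(k,(400,650),(-50,130),plane=56,zhi=59.5)
goto(465.4,81,100,-92.2)"
```

```text
n 2330 px bbox [130 161 148  60] centre [521.   85.2] size [ 55.5 136.8] ang 89.23 z 56.5
n 90 px bbox [285 216  21   6] centre [436.1 112.2] size [ 4.8 18.8] ang 86.2 z 53.4
t 24.1 pos [470.4  87.4 152.4] yaw -90.8 z [ 0.003 -0.001 -1.   ] w 34.2 F [ 0.7  1.1 -1. ] j [ 0.53  0.21 -0.46  0.   -0.9  -0.54]
turn 0.024 full rotvec [-0.003 -0.001  0.024] shift mm [ 6.6  4.7 52.4]
```

View pics/w12.png

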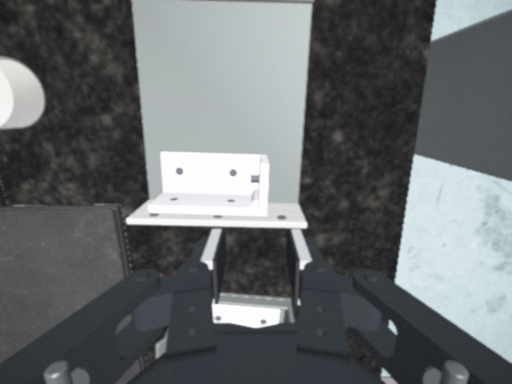

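The tab stands at cols 260–269, rows 156–215, between the finger columns (215 and 297). I'll check its position.

```bash
python3 -c "
from h import *
k=load('w12');P=pts(k)
for v in (165,175,185): print(v,[(u,*P[v,u].round(0).astype(int)) for u in range(252,274,2)])
for u in (180,230): print(u,[(v,*P[v,u].round(0).astype(int)) for v in range(190,226,3)])
"
```

```text
165 [(252, np.int64(476), np.int64(70), np.int64(13)), (254, np.int64(474), np.int64(70), np.int64(14)), (256, np.int64(472), np.int64(70), np.int64(13)), (258, np.int64(470), np.int64(70), np.int64(13)), (260, np.int64(468), np.int64(61), np.int64(58)), (262, np.int64(467), np.int64(61), np.int64(58)), (264, np.int64(465), np.int64(61), np.int64(58)), (266, np.int64(463), np.int64(62), np.int64(57)), (268, np.int64(461), np.int64(62), np.int64(57)), (270, np.int64(457), np.int64(71), np.int64(8)), (272, np.int64(455), np.int64(71), np.int64(7))]
175 [(252, np.int64(476), np.int64(75), np.int64(39)), (254, np.int64(474), np.int64(75), np.int64(38)), (256, np.int64(472), np.int64(74), np.int64(40)), (258, np.int64(470), np.int64(75), np.int64(39)), (260, np.int64(468), np.int64(71), np.int64(57)), (262, np.int64(467), np.int64(70), np.int64(57)), (264, np.int64(465), np.int64(71), np.int64(56)), (266, np.int64(463), np.int64(71), np.int64(56)), (268, np.int64(459), np.int64(82), np.int64(7)), (270, np.int64(457), np.int64(82), np.int64(7)), (272, np.int64(455), np.int64(82), np.int64(
[... 1083 characters left out ...]
1), np.int64(110), np.int64(64)), (223, np.int64(542), np.int64(113), np.int64(63))]
230 [(190, np.int64(500), np.int64(97), np.int64(13)), (193, np.int64(500), np.int64(100), np.int64(12)), (196, np.int64(499), np.int64(100), np.int64(22)), (199, np.int64(498), np.int64(100), np.int64(32)), (202, np.int64(498), np.int64(100), np.int64(43)), (205, np.int64(470), np.int64(15), np.int64(296)), (208, np.int64(496), np.int64(101), np.int64(58)), (211, np.int64(496), np.int64(104), np.int64(58)), (214, np.int64(496), np.int64(107), np.int64(57)), (217, np.int64(497), np.int64(111), np.int64(54)), (220, np.int64(496), np.int64(110), np.int64(63)), (223, np.int64(496), np.int64(114), np.int64(63))]
```

>>> drive_tool(moves=[[[0.4, 0.007, 0.004, 0.01, -0.002, 0, 0.014], [0.4, 0, 0, 0.03, 0, 0, 0], [0.4, 0, 0, 0.025, 0, 0, 0], [0.4, 0, 0, 0, 0, 0, 0], [0.4, 0, 0, 0, 0, 0, 0]]])

```text
clock: 24.6
position: [468.3, 83.8, 85.8]
ee_rot: [-0.699, 0.715, -0.002, 0.002]
contact_force: [1.1, -0.4, -0.7]
gripper_width: 34.2
```

```bash
python3 -c "
from h import *
goto(465.2,78,24,-92.2)"
```

```text
t 24.6 pos [468.3  83.8  85.8] yaw -91.31 z [ 0.005  0.001 -1.   ] w 34.2 F [ 1.1 -0.4 -0.7] j [ 0.52  0.3  -0.55  0.   -0.72 -0.55]
turn 0.016 full rotvec [-0.005  0.001  0.016] shift mm [ 6.   2.9 61.8]
```

>>> drive_tool(moves=[[[0.4, 0.005, 0.003, 0.005, -0.003, 0, 0.012], [0.4, 0, 0.001, 0.025, 0, 0, 0], [0.4, 0, 0.001, 0.01, 0, 0, 0], [0.4, 0, 0, 0, 0, 0, 0], [0.4, 0, 0, 0, 0, 0, 0]]])

```text
clock: 25.1
position: [466.1, 80.3, 48.6]
ee_rot: [-0.695, 0.719, -0.002, 0.005]
contact_force: [-0.1, 0.5, -0.1]
gripper_width: 34.4
```

```bash
python3 -c "
from h import *
goto(465.2,78,24,-92.2)"
```

```text
t 25.1 pos [466.1  80.3  48.6] yaw -91.99 z [ 0.011  0.005 -1.   ] w 34.4 F [-0.1  0.5 -0.1] j [ 0.52  0.36 -0.6   0.   -0.61 -0.55]
turn 0.004 full rotvec [-0.01   0.005  0.004] shift mm [ 2.3  0.8 24.6]
```

>>> drive_tool(moves=[[[0.4, 0.001, 0.001, 0.008, -0.007, 0.002, 0.003], [0.4, 0, 0.0005, 0.01, 0, 0, 0], [0.4, 0, 0, 0.004, 0, 0, 0], [0.4, 0, 0, 0, 0, 0, 0], [0, 0, 0, 0, 0, 0, 0], [0, 0, 0, 0, 0, 0, 0], [0, 0, 0, 0, 0, 0, 0], [0, 0, 0, 0, 0, 0, 0], [0, 0, 0, 0, 0, 0, 0]]])

```text
clock: 26.0
position: [465.7, 79.8, 26.8]
ee_rot: [-0.694, 0.72, -0.0, 0.004]
contact_force: [0.9, -0.8, -1.6]
gripper_width: 7.0
```

```bash
python3 -c "
from h import *
goto(465.2,78,24,-92.2)"
```

```text
t 26.0 pos [465.7  79.8  26.8] yaw -92.17 z [ 0.006  0.004 -1.   ] w 7.0 F [ 0.9 -0.8 -1.6] j [ 0.51  0.4  -0.61 -0.   -0.55 -0.55]
turn 0.0 full rotvec [-0.006  0.005  0.   ] shift mm [1.9 0.5 2.8]
```

>>> drive_tool(moves=[[[0, 0, 0, -0.006, 0, 0, 0], [0, 0, 0, -0.008, 0, 0, 0], [0, 0.02, 0, 0, 0, 0, 0], [0, 0.025, 0, 0, 0, 0, 0], [0, 0.018, 0, 0, 0, 0, 0], [0, 0, 0, 0, 0, 0, 0], [0, 0, 0, 0, 0, 0, 0]]])

```text
clock: 26.7
position: [462.7, 15.2, 43.7]
ee_rot: [-0.694, 0.72, -0.0, 0.004]
contact_force: [-0.1, -0.1, -2.1]
gripper_width: 7.1
```

```bash
python3 -c "
from h import *
goto(465.2,15,26.8,-92.2);k=wrist('w13')"
```

```text
t 26.7 pos [462.7  15.2  43.7] yaw -92.11 z [ 0.006  0.005 -1.   ] w 7.1 F [-0.1 -0.1 -2.1] j [ 0.38  0.35 -0.62 -0.   -0.59 -0.42]
turn 0.002 full rotvec [-0.006  0.005  0.002] shift mm [ 0.1 -2.6 16.9]
```

View pics/w13.png

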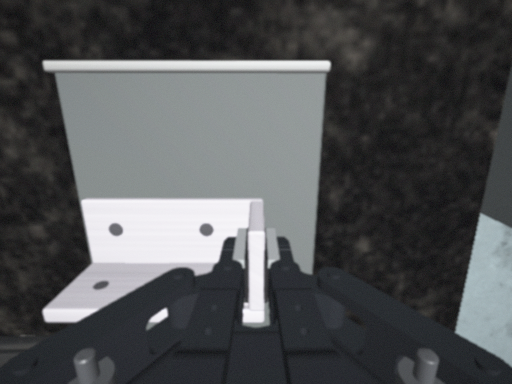

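The bracket has been lifted by its tab and moved clear of the fence, hanging level. I'll set it down mid-tray.

>>> drive_tool(moves=[[[0, 0, 0, 0.008, 0, 0, 0], [0, 0, 0, 0.006, 0, 0, 0], [0, 0, 0, 0.002, 0, 0, 0], [0, 0, 0, 0, 0, 0, 0]]])

```text
clock: 27.15
position: [463.3, 17.2, 26.7]
ee_rot: [-0.695, 0.719, -0.001, 0.004]
contact_force: [-0.4, -2.3, 4.8]
gripper_width: 7.4
```

>>> drive_tool(moves=[[[0.15, 0, 0, 0, 0, 0, 0], [0.3, 0, 0, 0, 0, 0, 0], [0.3, 0, 0, 0, 0, 0, 0], [0.3, 0, 0, 0, 0, 0, 0], [0.3, 0, 0, -0.02, 0, 0, 0], [0.4, 0, 0, -0.04, 0, 0, 0], [0.4, 0, 0, -0.045, 0, 0, 0], [0.4, 0, 0, -0.03, 0, 0, 0], [0.4, 0, 0, 0, 0, 0, 0]]])

```text
clock: 28.05
position: [463.9, 17.3, 167.5]
ee_rot: [-0.696, 0.718, -0.002, 0.005]
contact_force: [0.6, 0.4, -1.1]
gripper_width: 34.6
```

>>> drive_tool(moves=[[[0.4, 0, 0, 0, 0, 0, -0.147], [0.4, 0, 0, 0, 0, 0, -0.147], [0.4, 0, 0, 0, 0, 0, -0.147], [0.4, 0, 0, 0, 0, 0, -0.147], [0.4, 0, 0, 0, 0, 0, -0.147], [0.4, 0, 0, 0, 0, 0, -0.147], [0.4, 0, 0, 0, 0, 0, -0.147], [0.4, 0, 0, 0, 0, 0, -0.147], [0.4, 0, 0, 0, 0, 0, -0.147], [0.4, 0, 0, 0, 0, 0, -0.147], [0.4, 0, 0, 0, 0, 0, -0.05], [0.4, 0, 0, 0, 0, 0, 0], [0.4, 0, 0, 0, 0, 0, 0]]])

```text
clock: 29.35
position: [458.2, 16.2, 159.9]
ee_rot: [1.0, -0.024, -0.0, -0.003]
contact_force: [-0.3, 0.9, 0.3]
gripper_width: 34.2
```

```bash
python3 -c "
from h import *
k=wrist('w14')
toprects(k,(400,650),(-100,105),plane=56,zhi=61)
goto(514,41,130,-2.2)"
```

```text
n 1570 px bbox [218  61  59 129] centre [516.2  20.6] size [ 48.8 109.3] ang 87.94 z 56.9
t 29.4 pos [458.2  16.2 159.9] yaw -2.73 z [-0.001  0.005 -1.   ] w 34.4 F [ 0.2 -0.2 -0. ] j [ 0.39  0.17 -0.49 -0.01 -0.91  1.14]
turn -0.009 full rotvec [-0.005  0.001 -0.009] shift mm [ 54.8 -26.9  29.9]
```

View pics/w14.png

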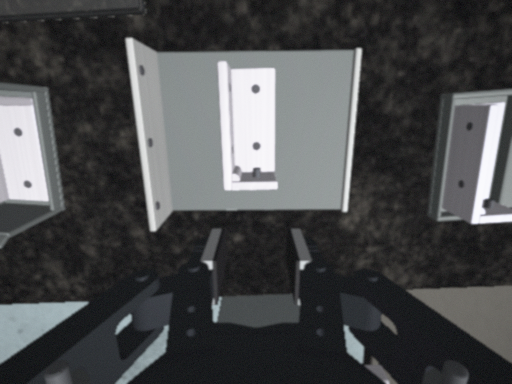

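It now stands mid-tray at (516.2, 20.6), yaw −2.1°, clear of the fence. I'll grip it by the long wall.

>>> drive_tool(moves=[[[0.4, 0.028, -0.012, 0.015, 0, 0, -0.005], [0.4, 0.026, -0.013, 0.02, 0, 0, 0], [0.4, 0, 0, 0.02, 0, 0, 0], [0.4, 0, 0, 0, 0, 0, 0], [0.4, 0, 0, 0, 0, 0, 0]]])

```text
clock: 29.9
position: [515.8, 39.8, 103.9]
ee_rot: [1.0, -0.023, 0.001, -0.003]
contact_force: [0.4, 0.6, 0.7]
gripper_width: 34.3
```

```bash
python3 -c "
from h import *
goto(516,41.5,24,-2.1)"
```

```text
t 29.9 pos [515.8  39.8 103.9] yaw -2.65 z [ 0.002  0.006 -1.   ] w 34.3 F [0.4 0.6 0.7] j [ 0.39  0.34 -0.43 -0.01 -0.8   1.14]
turn -0.01 full rotvec [-0.006 -0.002 -0.01 ] shift mm [ 0.2 -1.7 79.9]
```

>>> drive_tool(moves=[[[0.4, -0.001, -0.001, 0.015, -0.004, -0.003, -0.006], [0.4, -0.001, 0, 0.025, 0, -0.002, 0], [0.4, -0.001, 0, 0.015, 0, 0, 0], [0.4, 0, 0, 0, 0, 0, 0], [0.4, 0, 0, 0, 0, 0, 0]]])

```text
clock: 30.4
position: [515.3, 41.6, 53.9]
ee_rot: [1.0, -0.02, 0.004, -0.002]
contact_force: [1.1, 0.8, 0.6]
gripper_width: 34.4
```

```bash
python3 -c "
from h import *
goto(516,41.5,24,-2.1)"
```

```text
t 30.4 pos [515.3  41.6  53.9] yaw -2.33 z [ 0.007  0.005 -1.   ] w 34.4 F [1.1 0.8 0.6] j [ 0.39  0.41 -0.48 -0.   -0.67  1.14]
turn -0.004 full rotvec [-0.005 -0.007 -0.004] shift mm [ 0.7  0.1 29.9]
```

>>> drive_tool(moves=[[[0.4, 0, 0, 0.012, -0.003, -0.006, -0.003], [0.4, -0.001, 0, 0.011, 0, 0, 0], [0.4, 0, 0, 0.005, 0, 0, 0], [0.4, 0, 0, 0, 0, 0, 0], [0, 0, 0, 0, 0, 0, 0], [0, 0, 0, 0, 0, 0, 0], [0, 0, 0, 0, 0, 0, 0], [0, 0, 0, 0, 0, 0, 0], [0, 0, 0, 0, 0, 0, 0]]])

```text
clock: 31.3
position: [516.2, 42.2, 26.8]
ee_rot: [1.0, -0.019, 0.003, -0.002]
contact_force: [0.9, 0.1, -2.0]
gripper_width: 7.0
```

```bash
python3 -c "
from h import *
goto(516,41.5,24,-2.1)"
```

```text
t 31.3 pos [516.2  42.2  26.8] yaw -2.13 z [ 0.006  0.004 -1.   ] w 7.0 F [ 0.9  0.1 -2. ] j [ 0.39  0.45 -0.5  -0.   -0.61  1.14]
turn -0.0 full rotvec [-0.004 -0.006 -0.   ] shift mm [-0.2  0.7  2.8]
```

>>> drive_tool(moves=[[[0, 0, 0, -0.01, 0, 0, 0], [0, 0, 0, -0.03, 0, 0, 0], [0, 0, 0, -0.04, 0, 0, 0], [0, 0, 0, -0.04, 0, 0, 0], [0, 0, 0, -0.02, 0, 0, 0], [0, 0, 0, 0, 0, 0, -0.055], [0, 0, 0, 0, 0, 0, 0]]])

```text
clock: 32.0
position: [512.6, 41.0, 174.3]
ee_rot: [1.0, 0.009, 0.001, -0.002]
contact_force: [0.0, 0.0, -3.3]
gripper_width: 7.1
```

```bash
python3 -c "
from h import *
goto(472.7,-254.2,165,1.55)"
```

```text
t 32.0 pos [512.6  41.  174.3] yaw 0.99 z [ 0.002  0.004 -1.   ] w 7.1 F [ 0.   0.  -3.3] j [ 0.39  0.25 -0.35 -0.   -0.97  1.2 ]
turn -0.01 full rotvec [-0.004 -0.002 -0.01 ] shift mm [-47.9 294.    9.3]
```

>>> drive_tool(moves=[[[0, -0.008, 0.046, 0, 0, 0, -0.006], [0, -0.008, 0.046, 0, 0, 0, 0], [0, -0.008, 0.046, 0, 0, 0, 0], [0, -0.008, 0.046, 0, 0, 0, 0], [0, -0.008, 0.046, 0, 0, 0, 0], [0, -0.006, 0.035, 0, 0, 0, 0], [0, -0.001, 0.012, 0, 0, 0, 0], [0, 0, 0, 0, 0, 0, 0], [0, 0, 0, 0, 0, 0, 0]]])

```text
clock: 32.9
position: [466.4, -244.1, 170.3]
ee_rot: [1.0, 0.008, -0.003, -0.004]
contact_force: [0.1, -0.1, -2.6]
gripper_width: 7.1
```

```bash
python3 -c "
from h import *
k=wrist('w15')
goto(472.7,-254.2,125,1.55)"
```

```text
t 32.95 pos [ 466.5 -243.7  170.3] yaw 1.02 z [-0.006  0.008 -1.   ] w 7.1 F [ 0.6  1.1 -3.6] j [-0.18  0.28 -0.31 -0.01 -0.99  1.77]
turn -0.009 full rotvec [-0.008  0.005 -0.009] shift mm [ 5.9 10.6 45.3]
```

View pics/w15.png

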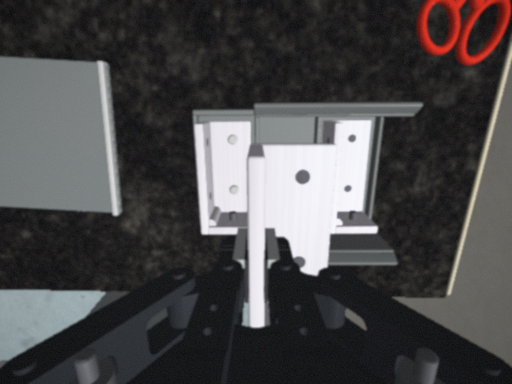

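The held bracket is above the middle bay of bin_lh, with the sample at cols 195–255 and the first placed bracket at 330–375. I'll descend in stages.

>>> drive_tool(moves=[[[0, 0.004, 0.009, 0, -0.005, 0.003, -0.006], [0, 0, 0, 0, 0, 0, 0], [0, 0, 0, 0.02, 0, 0, 0], [0, 0, 0, 0.02, 0, 0, 0], [0, 0, 0, 0, 0, 0, 0], [0, 0, 0, 0, 0, 0, 0]]])

```text
clock: 33.55
position: [474.1, -249.2, 130.9]
ee_rot: [1.0, 0.016, 0.001, -0.001]
contact_force: [0.7, -0.3, -2.4]
gripper_width: 6.8
```

```bash
python3 -c "
from h import *
goto(472.7,-254.2,80,1.55)"
```

```text
t 33.55 pos [ 474.1 -249.2  130.9] yaw 1.85 z [ 0.001  0.002 -1.   ] w 6.8 F [ 0.7 -0.3 -2.4] j [-0.18  0.33 -0.35 -0.   -0.89  1.79]
turn 0.005 full rotvec [-0.002 -0.001  0.005] shift mm [-1.5  5.  50.9]
```

>>> drive_tool(moves=[[[0, -0.002, 0.004, 0, 0, -0.001, 0.003], [0, 0, 0, 0, 0, 0, 0], [0, -0.001, 0, 0.02, 0, -0.001, 0], [0, -0.001, 0, 0.02, 0, -0.002, 0], [0, -0.001, 0, 0.008, 0, 0, 0], [0, 0, 0, 0, 0, 0, 0], [0, 0, 0, 0, 0, 0, 0]]])

```text
clock: 34.25
position: [473.8, -255.0, 88.3]
ee_rot: [1.0, 0.015, 0.005, 0.001]
contact_force: [0.4, -0.3, -2.3]
gripper_width: 6.8
```

```bash
python3 -c "
from h import *
goto(472.7,-254.2,26,1.55)"
```

```text
t 34.25 pos [ 473.8 -255.    88.3] yaw 1.78 z [ 0.009 -0.003 -1.   ] w 6.8 F [ 0.4 -0.3 -2.3] j [-0.19  0.39 -0.4   0.   -0.78  1.79]
turn 0.004 full rotvec [ 0.003 -0.009  0.004] shift mm [-1.1 -0.8 62.3]
```

>>> drive_tool(moves=[[[0, -0.002, -0.001, 0.01, 0.002, -0.004, 0.002], [0, -0.001, 0, 0.015, 0, -0.001, 0], [0, -0.001, 0, 0.013, 0, -0.001, 0], [0, 0, 0, 0, 0, 0, 0], [0, 0, 0, 0, 0, 0, 0]]])

```text
clock: 34.75
position: [472.6, -254.8, 51.8]
ee_rot: [1.0, 0.015, 0.005, 0.001]
contact_force: [-0.1, -0.3, -2.3]
gripper_width: 7.3
```

```bash
python3 -c "
from h import *
goto(472.7,-254.2,26,1.55)"
```

```text
t 34.75 pos [ 472.6 -254.8   51.8] yaw 1.68 z [ 0.01  -0.003 -1.   ] w 7.3 F [-0.1 -0.3 -2.3] j [-0.19  0.44 -0.44  0.   -0.69  1.79]
turn 0.002 full rotvec [ 0.003 -0.01   0.002] shift mm [ 0.1 -0.6 25.8]
```

>>> drive_tool(moves=[[[0, -0.001, -0.0005, 0.01, 0.002, -0.002, 0], [0, -0.0005, 0, 0.008, 0, 0, 0], [0, 0, 0, 0.004, 0, 0, 0], [0, 0, 0, 0.001, 0, 0, 0], [0, 0, 0, 0, 0, 0, 0]]])

```text
clock: 35.25
position: [472.5, -254.7, 28.3]
ee_rot: [1.0, 0.015, 0.006, 0.001]
contact_force: [-0.5, 0.4, -2.0]
gripper_width: 7.0
```

```bash
python3 -c "
from h import *
goto(472.7,-254.2,25.8,1.55)"
```

```text
t 35.25 pos [ 472.5 -254.7   28.3] yaw 1.69 z [ 0.011 -0.001 -1.   ] w 7.0 F [-0.5  0.4 -2. ] j [-0.19  0.47 -0.46 -0.   -0.63  1.79]
turn 0.003 full rotvec [ 0.002 -0.011  0.003] shift mm [ 0.2 -0.4  2.5]
```

>>> drive_tool(moves=[[[0, 0, 0, 0.0015, 0, 0, 0], [0, 0, 0, 0.0015, 0, 0, 0], [0, 0, 0, 0.001, 0, 0, 0]]])

```text
clock: 35.55
position: [473.1, -254.8, 25.7]
ee_rot: [1.0, 0.015, 0.006, 0.001]
contact_force: [-2.5, 3.0, 9.8]
gripper_width: 7.0
```

It's on the floor (+9.8 N). I'll release and rise.

>>> drive_tool(moves=[[[0, 0, 0, -0.0005, 0, 0, 0], [0.15, 0, 0, 0, 0, 0, 0], [0.3, 0, 0, 0, 0, 0, 0], [0.3, 0, 0, 0, 0, 0, 0], [0.3, 0, 0, 0, 0, 0, 0]]])

```text
clock: 36.05
position: [475.1, -255.4, 27.9]
ee_rot: [1.0, 0.016, 0.008, 0.002]
contact_force: [1.2, 0.9, 0.0]
gripper_width: 25.5
```

>>> drive_tool(moves=[[[0.3, 0, 0, -0.015, 0, 0, 0], [0.3, 0, 0, -0.04, 0, 0, 0], [0.3, 0, 0, -0.045, 0, 0, 0], [0.3, 0, 0, -0.045, 0, 0, 0], [0.3, 0.005, -0.045, -0.01, 0, 0, 0], [0.3, 0.005, -0.046, 0, 0, 0, 0], [0.3, 0.005, -0.046, 0, 0, 0, 0], [0.3, 0, 0, 0, 0, 0, 0]]])

```text
clock: 36.85
position: [485.1, -114.8, 189.7]
ee_rot: [1.0, 0.013, 0.01, 0.001]
contact_force: [0.1, -0.1, -0.2]
gripper_width: 25.3
```

```bash
python3 - <<'E'
from h import *
st();k=wrist('w16')
toprects(k,(350,650),(-430,-120),plane=55)
P=pts(k);c=np.array((474.1,-275.2));a=np.radians(1.6)
Q=(P[...,:2]-c)@np.array([[np.cos(a),-np.sin(a)],[np.sin(a),np.cos(a)]])
z=P[...,2];w=k['im'].min(-1)>190
for lo,hi in((-88,-35),(-30,30),(35,95)):
    m=w&(z>53)&(z<60)&(abs(Q[...,0])<60)&(Q[...,1]>lo)&(Q[...,1]<hi); print('top z by end',[np.median(z[m&(Q[...,0]>p)&(Q[...,0]<q)]).round(2) for p,q in((-60,-30),(-20,20),(25,60))])
p=arm.camera_params('top');im,d=arm.get_image('top'); save('top9',im)
s,d=arm.get_image('scene'); save('sc9',s)
E
```

```text
t 36.85 pos [ 485.1 -114.8  189.7] yaw 1.5 z [ 0.02  -0.002 -1.   ] w 25.3 F [ 0.1 -0.1 -0.2] j [ 0.1   0.2  -0.37  0.01 -0.98  1.5 ]
n 979 px bbox [320 147  45 101] centre [ 473.3 -211.1] size [110.2  49. ] ang 1.39 z 55.9
n 931 px bbox [379 147  45 100] centre [ 475.5 -275.3] size [109.5  49.1] ang 1.93 z 56.1
n 946 px bbox [437 147  45 101] centre [ 476.8 -337.9] size [112.3  49. ] ang 4.25 z 56.0
top z by end [np.float64(56.03), np.float64(56.06), np.float64(56.08)]
top z by end [np.float64(56.05), np.float64(56.06), np.float64(56.13)]
top z by end [np.float64(55.97), np.float64(56.04), np.float64(55.95)]
```

View pics/w16.png

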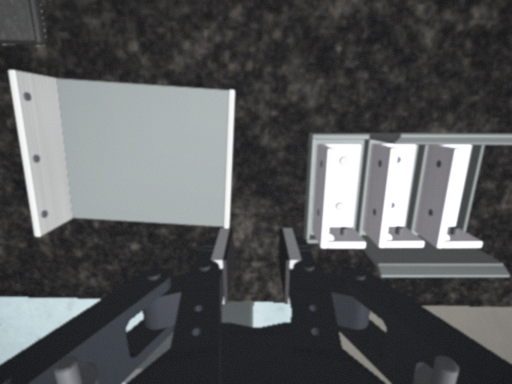

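View pics/sc9.png

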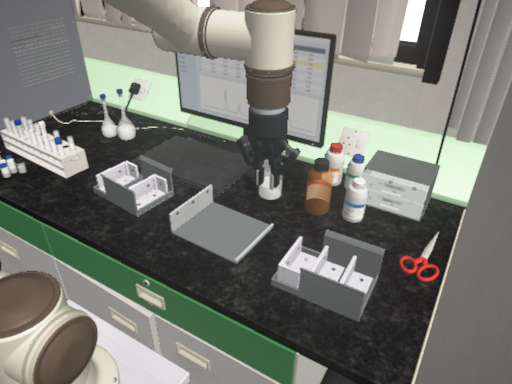

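All three are seated. The tray is empty, and in both bins the placed brackets' tops are level with the samples (about 56.0). The beaker and bottles stand where they were. Handing in.

```bash
python3 -c "
from h import *
print(arm.job_done())"
```

```text
the job is handed in; nothing more can be done
None
```

All three brackets are sorted and the job is handed in at about 37 s of the 70 s limit; `job_done()` reports no verdict.

- **Left-hand brackets:** both are in bin_lh, the right-hand bin as the robot sees it. One is in the y = −64 bay and one in the middle bay. I took the one by the fence by its tab first, set it down mid-tray, then gripped it by its long wall.
- **Right-hand bracket:** it is in bin_rh, the bin on the left, in the y = −64 bay.

**Last checks:**
- Each bracket's measured centre was within about 2 mm of its bay centre.
- Wall tops were within about 0.2 mm of the screwed-down sample's in the same bin. In bin_lh they were also level end to end.
- The fingers were open and clear of everything, the tray was empty, and in the scene picture the beaker and bottles stand where they were.

**Readings that were off:**
- In the last picture, the outline fitted to the bracket in bin_lh's y = −64 bay gave a yaw of 4.3°. An earlier, clearer view gave 1.8°, and the bin itself is at about 1.6°. I took the 4.3° as an error from the oblique view, and it is within the 0.2 rad limit (11.5°) either way.
- When I set down the right-hand bracket, the wrist force never clearly showed contact. I judged its height from depth instead: it read about 0.7 mm above the sample, so I lowered it slightly more and released it. Afterwards it stood at the sample's height.

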